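Set a stop screw to a setting block

TASK

Set the bench stop to the taller of the two channel-shaped setting blocks: stand the tall block on the stop's base plate with one end under the sprung foot and let go, then, with the flat-bladed driver and not with the fingers, screw the stop down until the foot presses lightly on the block, and put the driver back upright in its forked stand. Then draw the block out toward the open front of the stop so that it drags beneath the foot, leave the screw as set, and drape the block over the middle of the horizontal bar, like a saddle. Do not jam the foot hard down, and leave the low block and the things lying about where they are.

Things in the scene. Friction and masses are not known exactly. Their poses are not given: they have to be found in the camera images.
- block_tall_center (a point): the tall setting block: bare aluminium channel, open side down (inverted U), 130 long (x) x 44 wide (y) x 50 mm high, about 0.3 kg, standing on its two long legs; this point is its centre, 25 mm above its underside. Crown 8 mm, legs 10 mm thick: the hollow is 24 mm wide, 42 mm deep, open at both ends and below. Both ends alike. Can be gripped across its width
- block_low_center (a point): the low setting block, not wanted: the same channel shape, material and footprint, but only 36 mm high; this point is its centre, 18 mm above its underside
- stop: the bench stop, fixed: grey C-frame on a steel base plate. Origin on the vertical screw axis at bench level; x points from its open front to the column behind, z up. Plate 155 x 90 mm (x -80 to +75 mm), top 12 mm above the bench (bolt heads only drawn). Column face at x = +45 mm; the arm with its boss (radius 20 mm about the screw) is 78 to 106 mm above the bench
- stop_seat (a point): where the centre of the tall block belongs while the stop is set: on the stop's base plate (37 mm above the bench), 35 mm to the front of the screw axis, block end 30 mm past the axis; 15 mm either way along x and 12 mm across do. x along the block's length, pointing to the column; the block goes in and out level, along x, from the front
- stop_screw (a joint): angle of the stop screw, rad, 0 to 4.6; grows clockwise seen from above, which lowers head and foot by 3.0 mm per rad. At 0 the foot's face is 8 mm above the top of the tall block on the plate. Stays where left; turning takes 0.12 N m. The foot presses lightly on the tall block from 2.8 to 3.87 (sprung in 0.4 to 3.6 mm); 3.33 is the middle. Starts at 0.1 to 1.1
- screw_slot (a point): centre of the floor of the driver slot in the screw's head; its x runs along the slot. The head is a dark steel disc 36 mm across with a straight slot, 9 mm wide, 14 mm deep and open at both ends, upward. At angle 0 this point is 128 mm above the bench, and it sinks 3.0 mm per rad
- stop_foot: the round sprung foot at the lower end of the screw, 18 mm across, 9 mm high; origin at the centre of its lower face; a spring of 1.5 N/mm lets it be pushed up into the screw by at most 5 mm, then it is hard
- driver_handle (a point): flat-bladed driver, 111 mm long, 90 g, upright in its stand, blade down; this point is its black handle's centre, on its axis, 81 mm above the blade tip. z points up. Handle 30 (x) x 24 (y) x 60 mm long, flat sides; blade 18 mm wide (along x), 5 thick, 18 long; round collar under the handle 38 mm across, 6 thick, underside 45 mm above the tip
- driver_stand: the driver's fixed stand, origin at bench level on the axis where the driver stands: fork plate, top 57 mm above the bench, slot 24 mm wide, open to the stand's -x, closed at x = +13 mm. The driver's collar rests on the prongs, shank in the slot, handle centre 93 mm above the bench; at any yaw it lifts straight out and lowers straight in
- bar_mid (a point): middle of the bare horizontal round bar, on its axis, 125 mm above the bench; the bar runs along this point's x, 14 mm across, 228 mm free between two posts that rise 14 mm above its axis. With the tall block draped, crown on the bar, the block's centre is 10 mm below this axis
- bar_rack: the fixed rack that carries the bar; origin at bench level under the bar's middle, x along the bar; feet 70 mm wide
- heat_sink: bystander, loose: finned aluminium heat sink 36x50x24 mm
- tape_roll: bystander, fixed to the bench: roll of black tape lying flat, 62 mm across, 18 mm high
- transformer: bystander, loose: small transformer 36x62x43 mm
- cutters_side: bystander, fixed to the bench: side cutters lying flat, 65x105x12 mm

How it is judged (in metres and radians):
On the way, in this order (a step that is already met when the one before it is completed fails the run):
1. the tall block stands on the base plate with its end under the foot, let go (x of block_tall_center in the frame of stop between -0.052 and -0.02 m and y of block_tall_center in the frame of stop between -0.012 and 0.012 m and z of block_tall_center in the frame of stop between 0.032 and 0.042 m and angle between the x axis of block_tall_center and the x axis of stop, either way round below 0.15 rad and contact force between the fingers and block_tall below 0.1 N), for 0.2 s.
2. the screw has been driven down until the foot presses lightly on the tall block (x of block_tall_center in the frame of stop between -0.052 and -0.02 m and y of block_tall_center in the frame of stop between -0.012 and 0.012 m and z of block_tall_center in the frame of stop between 0.032 and 0.042 m and angle between the x axis of block_tall_center and the x axis of stop, either way round below 0.15 rad and value of joint stop_screw between 2.8 and 3.87 rad and contact force between stop_foot and block_tall between 0.3 and 8 N), for 0.2 s.
3. the driver is back in its stand, let go, with the block still under the foot (x of block_tall_center in the frame of stop between -0.052 and -0.02 m and y of block_tall_center in the frame of stop between -0.012 and 0.012 m and z of block_tall_center in the frame of stop between 0.032 and 0.042 m and angle between the x axis of block_tall_center and the x axis of stop, either way round below 0.15 rad and value of joint stop_screw between 2.8 and 3.87 rad and distance between driver_handle and driver_stand below 0.103 m and z of driver_handle in the frame of driver_stand above 0.088 m and x of driver_handle in the frame of driver_stand between -0.015 and 0.015 m and y of driver_handle in the frame of driver_stand between -0.012 and 0.012 m and angle between driver_handle's own z axis and vertical below 0.1 rad and contact force between the fingers and flat_driver below 0.1 N and contact force between stop_foot and block_tall above 0.3 N), for 0.2 s.
4. the block is drawn toward the front while it drags under the foot (x of block_tall_center in the frame of stop below -0.056 m and value of joint stop_screw between 2.8 and 3.87 rad and contact force between stop_foot and block_tall above 0.2 N), for 0.04 s.
At the end, for the whole second after the job is handed in: Screw at 2.8 to 3.87 rad; driver upright in its stand (within 12 mm across and 15 mm along the fork); tall block at rest astride the bar, crown on top, centre within 40 mm along and 20 mm across of the bar's middle, within 0.25 rad of its direction, tilt under 0.45 rad; released (value of joint stop_screw between 2.8 and 3.87 rad and distance between driver_handle and driver_stand below 0.103 m and z of driver_handle in the frame of driver_stand above 0.088 m and x of driver_handle in the frame of driver_stand between -0.015 and 0.015 m and y of driver_handle in the frame of driver_stand between -0.012 and 0.012 m and angle between driver_handle's own z axis and vertical below 0.1 rad and contact force between the fingers and flat_driver below 0.1 N and x of block_tall_center in the frame of bar_mid between -0.04 and 0.04 m and y of block_tall_center in the frame of bar_mid between -0.02 and 0.02 m and z of block_tall_center in the frame of bar_mid between -0.016 and -0.002 m and angle between the x axis of block_tall_center and the x axis of bar_mid, either way round below 0.25 rad and angle between block_tall_center's own z axis and vertical below 0.45 rad and linear speed of block_tall below 0.03 m/s and contact force between block_tall and bar_rack above 0.5 N and contact force between the fingers and block_tall below 0.1 N); the robot touches nothing.
It fails at once if the foot is jammed onto a block (over 30 N) (contact force between stop_foot and block_tall above 30 N or contact force between stop_foot and block_low above 30 N).
It fails at once if the screw is turned by the fingers (contact force between the fingers and stop_screw above 2 N).
It fails at once if the low block or a thing lying about is moved by more than 30 mm (distance of any of block_low_center, heat_sink, transformer from where it was at the start of the episode above 0.03 m).
It also fails if it takes over 72 s, if anything falls off the work surface, if the arm or the gripper's body presses on something with over 40 N, if the wrist force passes 120 N, or if a joint passes its speed limit or range.

ROBOT

A 7-joint arm with a two-finger parallel gripper is mounted at the origin on a cart in front of the work surface, level with it; the furniture and walls round the work are solid. World frame = base frame: x ahead of the robot, y to its left, z up, the work surface at z = 0. Lengths are in mm, angles in rad, forces in N, time in s.
With the tool pointing down it reaches from about 400 to 875 mm from the base axis. Payload 19.3 kg.
Tool frame: the origin (TCP) lies at the very end of the fingers, on their centre line; the grasp point (between the pads) lies 19 mm behind it; z points along the fingers, y is the direction in which the jaws open and shut (so a half turn about z gives the same grasp; the last joint's range is limited). The gripper opens to 85 mm and grips with 20 to 120 N. Pads are 22 mm wide; open, the fingers measure 114 mm over their backs; the gripper's body (76 mm by 85 mm) begins 54 mm behind the grasp point. The pads swing forward as they close: fully open they stand 13 mm farther back than shut.
Start: joints at [-1.355, 0.521, -0.036, 1.599, 0.021, 1.021, -0.113], TCP at [176.222, 599.634, 231.291] pointing down, gripper open.
Joint ranges: [-2.91, 2.91], [-0.3, 2.13], [-1.5, 1.42], [0.17, 2.43], [-1.26, 4.41], [0.16, 1.93], [-2.52, 2.52]. Speed limits (rad/s): [1.89, 1.89, 2.39, 2.39, 3.01, 3.01, 3.01].

INTERFACE

Orientations are given as a rotation vector (axis times angle).
In Python, from rig import ctrl gives the robot as it stands.
- The arm moves only by the tool carry_out, never from a script. Its argument "plan" is a list of rows, each an object of numbers: "x", "y", "z": the shift along the tool's x, y, z in mm; "ax", "ay", "az": the turn, a rotation vector about the tool's x, y, z in degrees; "hand": the opening in per cent of the stroke, from 0 (shut) to 100 (fully open). A call has 1 to 12 rows; each row shifts and turns the pose as measured when the row begins, along the tool's axes as they then stand; what a row does not reach is not made up. A row lasts 1/8 s, in which the tool goes at most 62.5 mm and 10.7 degrees, less where a joint would pass 70% of its speed; a pose out of reach is approached as far as the arm can. A call with a gripper value outside its range is refused whole. The fingers move at their own pace and stop on an object; "squeeze" is the grip in N (left out, the last holds). Time passes only in rows, so rows that do not move let the fingers close. It gives the time, the measured TCP pose, the force and the opening at its end, in the units of the state.
- ctrl.observe(): the state, without advancing time (a new reading comes with each control period).
- ctrl.get_image(name): name is "scene" or "side" or "wrist"; returns (picture, depth): 480x640x3 uint8, red, green, blue; 480x640 float32, mm along the optical axis (not along the pixel's ray), 0 where there is no reading.
- ctrl.camera_info(name): a dict with "intrinsics" (3x3 intrinsics, pixels), "k1" (the pictures are not rectified: a ray, as slopes to the right and down, at radius r is drawn at 1 + k1 r^2 times it, then the intrinsics apply), "view" (4x4, takes a point from world to camera coordinates); the wrist camera has in their place "T_tool_cam" (4x4, takes a point from camera to tool coordinates, whose origin is the TCP and whose axes are the flange's). Camera axes: x right, y down, z forward; pixel columns grow to the right and rows downward; lengths in mm; the calibration is good to about 2 mm. A picture is of the moment at which its call begins: read the wrist's pose just before it. camera_info takes no time and is no camera call.
- ctrl.hand_in(): hands the job in, once; it reports no verdict.
Trained networks look in the newest picture that a camera, given by its name, has taken for a name from the list of things; names that differ only in an ending like _2 or _b are one class to them, and where a whole thing is asked for, a point or a joint stands for the part that bears it (a point fixed in the world has none). Each returns a list of dicts, best first, with "score" (0 to 1); they miss things now and then, are a little off and sometimes report something else, mostly with a low value. They report only what shows in the picture. A call takes as long as a camera call.
- ctrl.regions_of(camera, query): "pixels" (480x640 bool, what is visible of it) and "extent" ([left, top, right, bottom] in pixels, round what is visible of it).
- ctrl.landmark_of(camera, query): "position" ([column, row] in pixels: a listed point, or the origin of a listed thing).
The state is a dict: "t": time; "q": joint angles; "joint_velocities": joint speeds; "effort": joint torques, N m; "eef_pos": TCP position; "orientation": TCP orientation; "ft_force": force on the tool from outside, world axes, zero at the start; "wrist_torque": the same for the moment, N m; "finger_gap": finger opening in mm.
Only numpy, scipy, OpenCV 4.12 (cv2) and the standard library are available. Lean on these libraries where they do the work, as an engineer would, in place of code of your own. Each camera call takes 0.05 s, during which the arm holds its last target.

## Working session

There is one attempt and no reset: what is moved stays moved. The work goes in short steps, Python scripts to look and compute and a tool call to move; the robot and the scene stay as the last step left them, time stands still between calls to the robot, and variables do not carry over. Pictures are saved under pics/ and viewed, and the job is handed in when it is done.

Besides the shell and the picture viewer there is one more tool, called after "Request:" as name(argument=value, ...), one argument or row to a line, values as JSON. carry_out: Moves the arm, as the interface text tells. Its arguments: {"type":"object","properties":{"plan":{"type":"array"},"squeeze":{"type":"number"}},"required":["plan"]}

```bash
ls -la; mkdir -p pics
cat > h.py <<'E'
import numpy as np, cv2
from rig import ctrl
from scipy.spatial.transform import Rotation as R
def info(n): return ctrl.camera_info(n)
def cam2world(n,st=None):
    c=info(n)
    if n=='wrist':
        st=st or ctrl.observe()
        T=np.eye(4);T[:3,:3]=R.from_rotvec(st['orientation']).as_matrix();T[:3,3]=st['eef_pos']
        return T@np.array(c['T_tool_cam'])
    return np.linalg.inv(np.array(c['view']))
def und(n,uv):
    c=info(n);K=np.array(c['intrinsics'],float)
    uv=np.atleast_2d(np.asarray(uv,float))
    d=np.stack([(uv[:,0]-K[0,2])/K[0,0],(uv[:,1]-K[1,2])/K[1,1]],1)
    s=d.copy()
    for _ in range(20): s=d/(1+c['k1']*(s**2).sum(1,keepdims=True))
    return s
def ray_z(n,uv,z,st=None):
    "intersect pixels with world plane z"
    T=cam2world(n,st);s=und(n,uv);d=np.c_[s,np.ones(len(s))]@T[:3,:3].T;o=T[:3,3]
    k=(z-o[2])/d[:,2];return o+d*k[:,None]
def deproj(n,uv,dep,st=None):
    T=cam2world(n,st);s=und(n,uv);p=np.c_[s,np.ones(len(s))]*np.asarray(dep).reshape(-1,1)
    return p@T[:3,:3].T+T[:3,3]
def cloud(n,depth,mask=None,st=None):
    m=depth>0
    if mask is not None:m&=mask
    v,u=np.nonzero(m)
    return deproj(n,np.c_[u,v],depth[v,u],st),np.c_[u,v]
def proj(n,P,st=None):
    T=np.linalg.inv(cam2world(n,st));c=info(n);K=np.array(c['intrinsics'],float)
    P=np.atleast_2d(P)@T[:3,:3].T+T[:3,3];s=P[:,:2]/P[:,2:];s=s*(1+c['k1']*(s**2).sum(1,keepdims=True))
    return s*[K[0,0],K[1,1]]+[K[0,2],K[1,2]]
def save(n,f):
    st=ctrl.observe();im,d=ctrl.get_image(n);cv2.imwrite('pics/'+f,im[:,:,::-1]);return im,d,st
def state():
    s=ctrl.observe();print('t',round(s['t'],2),'p',np.round(s['eef_pos'],1),'gap',round(s['finger_gap'],1),'F',np.round(s['ft_force'],1))
    M=R.from_rotvec(s['orientation']).as_matrix();print('xax',M[:,0].round(3),'yax',M[:,1].round(3),'zax',M[:,2].round(3),'q',np.round(s['q'],2));return s,M
E
python3 - <<'E'
from h import *
state()
for n in('scene','side','wrist'):
    im,d,st=save(n,n+'0.png');np.save(n+'0.npy',d);print(n,info(n))
    for q in ['block_tall_center','block_low_center','driver_handle','stop','screw_slot','bar_mid','driver_stand','stop_screw','stop_foot','stop_seat','bar_rack']:
        print(n,q,[(np.round(r['position'],1).tolist(),round(r['score'],2)) for r in ctrl.landmark_of(n,q)][:3])
E
```

```text
total 12
drwxr-xr-x  3 agent agent 4096 Dec  7 16:14 .
drwxr-xr-x 23 root  root  4096 Dec  7 16:14 ..
drwxr-xr-x  2 agent agent 4096 Dec  7 16:14 pics
t 0.0 p [176.2 599.3 230.7] gap 85.4 F [ 0.7 -0.3 -0.1]
xax [-0.959  0.282 -0.   ] yax [ 0.282  0.959 -0.001] zax [-0.    -0.001 -1.   ] q [-1.36  0.52 -0.04  1.6   0.02  1.02 -0.11]
scene {'intrinsics': array([[536.15097126,   0.        , 316.29952014],
       [  0.        , 536.15097126, 233.39195892],
       [  0.        ,   0.        ,   1.        ]]), 'k1': -0.05071149378334434, 'view': array([[ 5.90921795e-01, -8.06449717e-01,  2.12199519e-02,
        -3.42779355e+02],
       [-4.32034704e-01, -3.38565880e-01, -8.35894227e-01,
         3.29002168e+02],
       [ 6.81291015e-01,  4.84780362e-01, -5.48480222e-01,
         7.91522242e+02],
       [ 0.00000000e+00,  0.00000000e+00,  0.00000000e+00,
         1.00000000e+00]])}
scene block_tall_center [([395.7, 264.2], 0.85)]
scene block_low_center [([348.2, 308.4], 0.94)]
scene driver_handle [([441.0, 342.6], 0.9)]
scene stop [([297.6, 243.2], 0.68)]
scene screw_slot [([303.8, 199.7], 0.6), ([197.0, 303.7], 0.43)]
scene bar_mid [([196.9, 176.1], 0.62)]
scene driver_stand [([431.4, 379.4], 0.97)]Traceback (most recent call last):
  File "<stdin>", line 6, in <module>
ValueError: it knows: bar_mid, bar_rack, block_low_center, block_tall_center, cutters_side, driver_handle, driver_stand, heat_sink, screw_slot, stop, stop_foot, stop_seat, tape_roll, transformer
```

Run:
```python
from h import *
for n in('side','wrist'):
    im,d,st=save(n,n+'0.png');np.save(n+'0.npy',d)
    print(n,info(n))
    for q in ['block_tall_center','block_low_center','driver_handle','stop','screw_slot','bar_mid','driver_stand','bar_rack']:
        print(n,q,[(np.round(r['position'],1).tolist(),round(r['score'],2)) for r in ctrl.landmark_of(n,q)][:3])
state()
```

```text
side {'intrinsics': array([[525.68417116,   0.        , 317.00506231],
       [  0.        , 525.68417116, 241.89207265],
       [  0.        ,   0.        ,   1.        ]]), 'k1': 0.018310158348781493, 'view': array([[-9.99716443e-01, -2.37815349e-02,  1.21309672e-03,
         5.82837807e+02],
       [-1.25693721e-02,  4.83745248e-01, -8.75118590e-01,
         1.12530024e+02],
       [ 2.02248335e-02, -8.74885692e-01, -4.83906997e-01,
         1.29920602e+03],
       [ 0.00000000e+00,  0.00000000e+00,  0.00000000e+00,
         1.00000000e+00]])}
side block_tall_center [([283.7, 249.4], 0.81)]
side block_low_center [([356.2, 252.1], 0.64)]
side driver_handle [([364.5, 190.5], 0.79)]
side stop []
side screw_slot [([296.5, 257.8], 0.79)]
side bar_mid [([325.7, 333.4], 0.86)]
side driver_stand []
side bar_rack [([388.5, 272.4], 0.72)]
wrist {'intrinsics': array([[377.29864606,   0.        , 324.12548295],
       [  0.        , 377.29864606, 238.32117745],
       [  0.        ,   0.        ,   1.        ]]), 'k1': -0.03943562849363585, 'T_tool_cam': array([[-5.72325128e-04, -9.52704286e-01, -3.03898365e-01,
         7.80723252e+01],
       [ 9.99999716e-01, -3.96341477e-04, -6.40769297e-04,
         7.50483714e-01],
       [ 4.90016128e-04, -3.03898646e-01,  9.52704242e-01,
        -1.42012798e+02],
       [ 0.00000000e+00,  0.00000000e+00,  0.00000000e+00,
         1.00000000e+00]])}
wrist block_tall_center []
wrist block_low_center []
wrist driver_handle []
wrist stop []
wrist screw_slot []
wrist bar_mid []
wrist driver_stand []
wrist bar_rack []
t 1.3 p [176.2 599.6 231.3] gap 85.1 F [-0.5 -0.4  0.3]
xax [-0.959  0.282  0.   ] yax [ 0.282  0.959 -0.   ] zax [-0. -0. -1.] q [-1.36  0.52 -0.04  1.6   0.02  1.02 -0.11]
```

View pics/scene0.png

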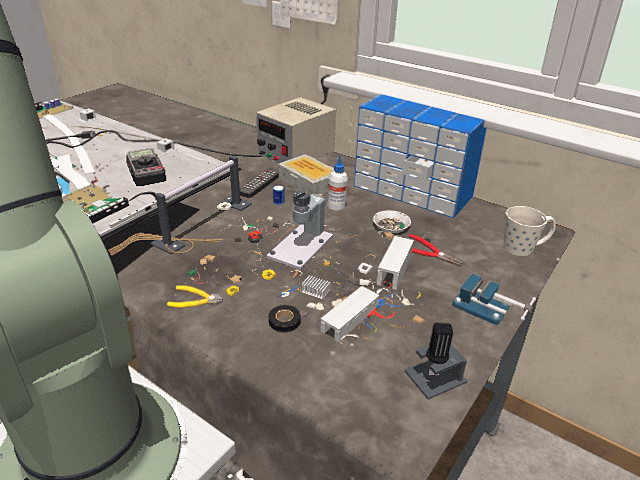

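View pics/side0.png

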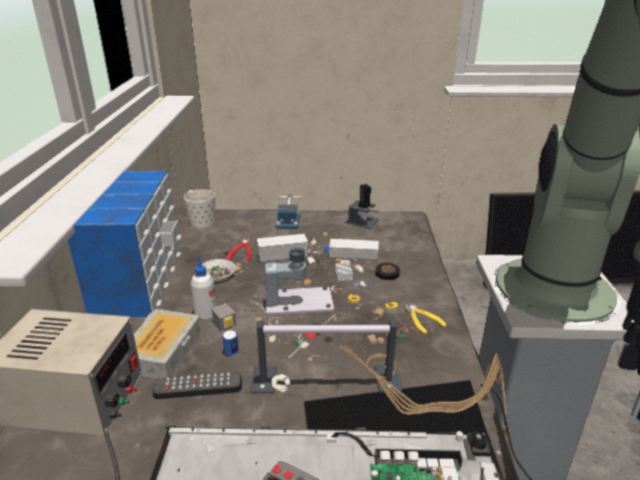

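View pics/wrist0.png

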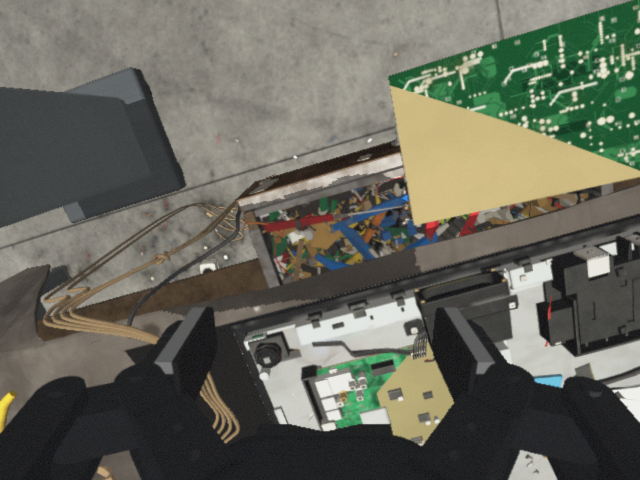

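The scene view shows the tall block near (396,262), the low block at (350,310), stop at (300,230), driver in stand at (440,345) and the bar rack at left. Next I'll measure them from depth.

```bash
python3 - <<'E'
from h import *
ds=np.load('scene0.npy');dd=np.load('side0.npy')
P={}
for n,d,L in (('scene',ds,dict(tall=(395.7,264.2),low=(348.2,308.4),drv=(441,342.6),stop=(297.6,243.2),slot=(303.8,199.7),bar=(196.9,176.1),stand=(431.4,379.4))),
            ('side',dd,dict(tall=(283.7,249.4),low=(356.2,252.1),drv=(364.5,190.5),slot=(296.5,257.8),bar=(325.7,333.4)))):
    Z=dict(tall=25,low=18,drv=93,stop=0,slot=126,bar=125,stand=0)
    for k,uv in L.items():
        print(n,k,ray_z(n,[uv],Z[k])[0].round(0), 'depthpt',deproj(n,[uv],[d[int(round(uv[1])),int(round(uv[0]))]])[0].round(0))
# top heights map: clusters
for n,d in(('scene',ds),('side',dd)):
    p,uv=cloud(n,d)
    np.save(n+'_cl.npy',p)
E
python3 - <<'E'
import numpy as np,cv2
for n in('scene','side'):
    p=np.load('%s_cl.npy'%n)
    # height map 1px=1.5mm, x 200..900 (row up), y -500..500
    m=(p[:,0]>150)&(p[:,0]<950)&(p[:,1]>-550)&(p[:,1]<600)&(p[:,2]<180)&(p[:,2]>-30)
    q=p[m];q=q[np.argsort(q[:,2])]
    im=np.zeros((600,800),np.uint8)
    r=((950-q[:,0])/1.5).astype(int).clip(0,599);c=((600-q[:,1])/1.5).astype(int).clip(0,799)
    im[r,c]=np.clip(40+q[:,2]*1.4,1,255)
    cv2.imwrite('pics/h_%s.png'%n,cv2.applyColorMap(im,cv2.COLORMAP_JET))
E
```

```text
scene tall [ 672. -146.   25.] depthpt [ 643. -160.   48.]
scene low [ 495. -139.   18.] depthpt [ 480. -149.   33.]
scene drv [ 443. -351.   93.] depthpt [ 440. -352.   97.]
scene stop [634.  94.   0.] depthpt [621.  84.  11.]
scene slot [632.  75. 126.] depthpt [617.  65. 136.]
scene bar [565. 346. 125.] depthpt [704. 509.  17.]
scene stand [ 445. -347.    0.] depthpt [ 440. -349.    6.]
side tall [ 676. -128.   25.] depthpt [ 674. -114.   33.]
side low [ 481. -131.   18.] depthpt [ 481. -126.   21.]
side drv [ 448. -374.   93.] depthpt [ 452. -324.  114.]
side slot [627.  85. 126.] depthpt [626.  97. 133.]
side bar [559. 348. 125.] depthpt [560. 197.   4.]
```

View pics/h_scene.png

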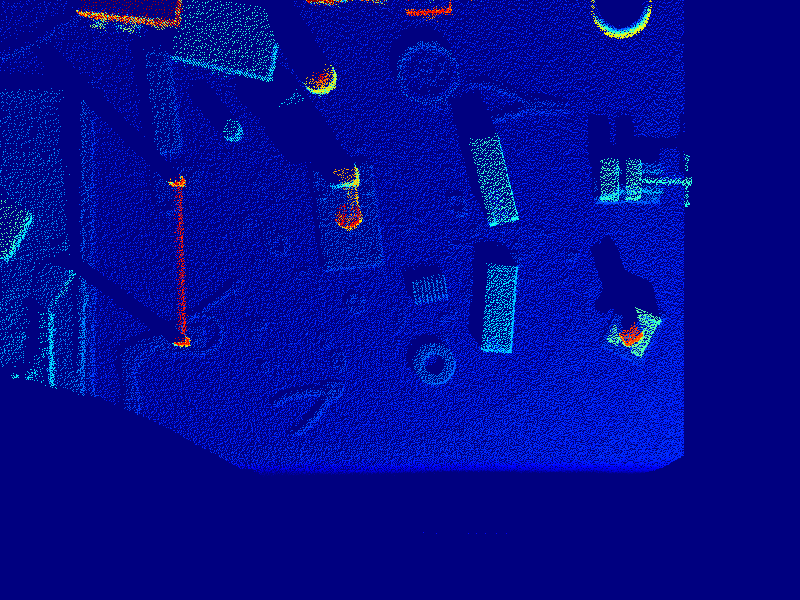

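View pics/h_side.png

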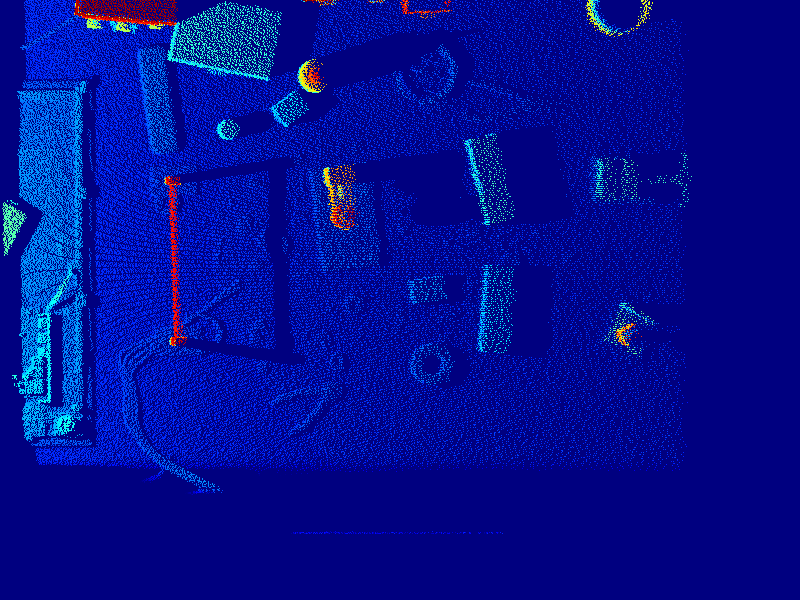

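Run:
```python
from h import *
for n in('scene','side'):
    p=np.load(n+'_cl.npy')
    def box(x0,x1,y0,y1,z0,z1):
        m=(p[:,0]>x0)&(p[:,0]<x1)&(p[:,1]>y0)&(p[:,1]<y1)&(p[:,2]>z0)&(p[:,2]<z1);return p[m]
    for k,b in dict(tall=(600,760,-190,-80,44,56),low=(410,560,-190,-90,30,42),plate=(535,720,10,140,7,17),handle=(400,490,-390,-310,100,140),stand=(390,520,-420,-290,50,62),head=(590,670,40,120,125,150),arm=(590,720,40,130,95,112),bar=(450,670,310,390,120,135),bench=(400,500,100,200,-20,20)).items():
        q=box(*b)
        if len(q)<5: print(n,k,len(q));continue
        r=cv2.minAreaRect(q[:,:2].astype(np.float32))
        print(n,k,len(q),'c',np.round(r[0],1),'sz',np.round(r[1],1),'ang',round(r[2],1),'zmed',np.median(q[:,2]).round(1),'mean',q.mean(0).round(1))
        if k=='bar': print('   dir',np.polyfit(q[:,0],q[:,1],1))
```

```text
scene tall 748 c [ 680.6 -140.4] sz [137.4  44.6] ang 13.5 zmed 48.3 mean [ 674.9 -142.4   48.2]
scene low 1094 c [ 486.8 -149.2] sz [ 46.3 134. ] ang 86.2 zmed 34.2 mean [ 483.3 -150.1   34.1]
scene plate 1405 c [629.6  77.6] sz [178.6 125.8] ang 1.1 zmed 10.4 mean [614.6  74.2  10.6]
scene handle 361 c [ 447.  -346.9] sz [25.3 30.2] ang 36.4 zmed 118.5 mean [ 443.  -348.5  115.5]
scene stand 612 c [ 455.6 -350.5] sz [59.5 68.4] ang 61.2 zmed 55.6 mean [ 448.  -357.9   55.8]
scene head 191 c [625.   78.1] sz [35.6 34.1] ang 78.4 zmed 136.7 mean [623.1  75.7 135.1]
scene arm 319 c [651.   79.2] sz [93.3 39.9] ang 5.1 zmed 102.5 mean [646.5  73.9 102.1]
scene bar 438 c [560.1 329.2] sz [219.9  15.4] ang 1.9 zmed 128.2 mean [553.5 328.  127.6]
   dir [2.94418449e-02 3.11664170e+02]
scene bench 1256 c [449.9 150. ] sz [100.   99.8] ang 0.2 zmed 1.6 mean [448.6 149.3   1.7]
side tall 501 c [ 680.7 -134.6] sz [131.7  53.2] ang 12.7 zmed 50.8 mean [ 680.7 -131.6   50.4]
side low 483 c [ 486.7 -145.8] sz [ 55.3 129.3] ang 87.1 zmed 36.7 mean [ 486.3 -141.2   36.4]
side plate 1446 c [627.8  74.3] sz [129.8 182.9] ang 89.5 zmed 12.8 mean [616.4  87.3  12.6]
side handle 115 c [ 447.2 -342.6] sz [28.3 34.7] ang 29.7 zmed 115.9 mean [ 448.5 -337.3  114.9]
side stand 149 c [ 456.5 -345.8] sz [58.6 64.3] ang 64.9 zmed 57.7 mean [ 460.2 -337.8   57. ]
side head 193 c [625.3  83. ] sz [36.6 34.6] ang 68.4 zmed 139.3 mean [625.2  87.7 137.2]
side arm 485 c [653.2  85.5] sz [95.2 47.1] ang 8.7 zmed 104.5 mean [655.4  92.6 103.7]
side bar 910 c [559.8 337.1] sz [219.5  15.1] ang 2.3 zmed 129.9 mean [562.  338.6 129.2]
   dir [3.3875931e-02 3.1958506e+02]
side bench 854 c [449.9 150.1] sz [99.6 99.9] ang 0.2 zmed 4.3 mean [452.  140.5   4.4]
```

```bash
cat >> h.py <<'E'
def yaw_of(M): return np.degrees(np.arctan2(M[1,0],M[0,0]))
def plan(targets,step=50,rot=9.0,cur=None,hand=None):
    "targets: list of (x,y,z,yawdeg of tool x,[n]); also levels tool; prints rows"
    import json
    if cur is None:
        s=ctrl.observe();p=np.array(s['eef_pos'],float);M=R.from_rotvec(s['orientation']).as_matrix()
    else: p,M=cur
    rows=[]
    for t in targets:
        pt=np.array(t[:3],float);y=np.radians(t[3]);c,s_=np.cos(y),np.sin(y)
        Mt=np.array([[c,s_,0],[s_,-c,0],[0,0,-1.]])
        rv=R.from_matrix(M.T@Mt).as_rotvec(degrees=True)
        n=int(max(1,np.ceil(np.linalg.norm(pt-p)/step),np.ceil(np.linalg.norm(rv)/rot)))
        if len(t)>4:n=t[4]
        for i in range(n):
            d=M.T@((pt-p)/(n-i)); r=R.from_matrix(M.T@Mt).as_rotvec(degrees=True)/(n-i)
            dr=np.round(d,1);rr=np.round(r,1)
            row={k:float(v) for k,v in zip(('x','y','z','ax','ay','az'),[*dr,*rr]) if abs(v)>0.04}
            rows.append(row)
            p=p+M@dr; M=M@R.from_rotvec(rr,degrees=True).as_matrix()
    print(len(rows),json.dumps(rows).replace('"',"'"));return rows
E
python3 - <<'E'
from h import *
state();plan([(560,333,260,178)])
E
```

```text
t 1.3 p [176.2 599.6 231.3] gap 85.1 F [-0.5 -0.4  0.3]
xax [-0.959  0.282  0.   ] yax [ 0.282  0.959 -0.   ] zax [-0. -0. -1.] q [-1.36  0.52 -0.04  1.6   0.02  1.02 -0.11]
10 [{'x': -44.3, 'y': -14.8, 'z': -2.9, 'az': -1.4}, {'x': -44.0, 'y': -15.8, 'z': -2.9, 'az': -1.4}, {'x': -43.6, 'y': -16.9, 'z': -2.9, 'az': -1.4}, {'x': -43.1, 'y': -18.0, 'z': -2.9, 'az': -1.5}, {'x': -42.7, 'y': -19.1, 'z': -2.9, 'az': -1.4}, {'x': -42.2, 'y': -20.1, 'z': -2.8, 'az': -1.5}, {'x': -41.6, 'y': -21.2, 'z': -2.9, 'az': -1.4}, {'x': -41.1, 'y': -22.2, 'z': -2.8, 'az': -1.5}, {'x': -40.5, 'y': -23.3, 'z': -2.9, 'az': -1.4}, {'x': -39.9, 'y': -24.3, 'z': -2.8, 'az': -1.5}]
```

Request:
carry_out(
  plan=[
    {"x":-44,"y":-15,"z":-3,"az":-1.4},
    {"x":-44,"y":-16,"z":-3,"az":-1.4},
    {"x":-44,"y":-17,"z":-3,"az":-1.4},
    {"x":-43,"y":-18,"z":-3,"az":-1.5},
    {"x":-43,"y":-19,"z":-3,"az":-1.4},
    {"x":-42,"y":-20,"z":-3,"az":-1.5},
    {"x":-42,"y":-21,"z":-3,"az":-1.4},
    {"x":-41,"y":-22,"z":-3,"az":-1.5},
    {"x":-40,"y":-23,"z":-3,"az":-1.4},
    {"x":-40,"y":-24,"z":-3,"az":-1.5},
    {},
  ],
)

```text
$.plan[0]: bad value
```

Run:
```python
from h import *
state()
im,d,st=save('wrist','w1.png');np.save('w1.npy',d);import json
r=ctrl.landmark_of('wrist','bar_mid')
print([(x['position'],x['score']) for x in r])
for x in r[:2]: print(ray_z('wrist',[x['position']],125,st))
p,uv=cloud('wrist',d,st=st)
m=(p[:,2]>120)&(p[:,2]<140)&(abs(p[:,0]-560)<95)&(abs(p[:,1]-335)<40);q=p[m];print(m.sum(),q.mean(0),np.polyfit(q[:,0],q[:,1],1),cv2.minAreaRect(q[:,:2].astype(np.float32)))
m=(p[:,2]>133)&(p[:,2]<145)&(abs(p[:,0]-560)<150)&(abs(p[:,1]-335)<40);q=p[m];print(m.sum(),q[:,0].min(),q[:,0].max())
m=(abs(p[:,2])<12);print('bench',np.median(p[m][:,2]))
plan([(610,80,260,188)])
```

```text
t 1.3 p [176.2 599.6 231.3] gap 85.1 F [-0.5 -0.4  0.3]
xax [-0.959  0.282  0.   ] yax [ 0.282  0.959 -0.   ] zax [-0. -0. -1.] q [-1.36  0.52 -0.04  1.6   0.02  1.02 -0.11]
[]<stdin>:8: RuntimeWarning: Mean of empty slice.
  ret = um.true_divide(
Traceback (most recent call last):
TypeError: expected non-empty vector for x
```

View pics/w1.png

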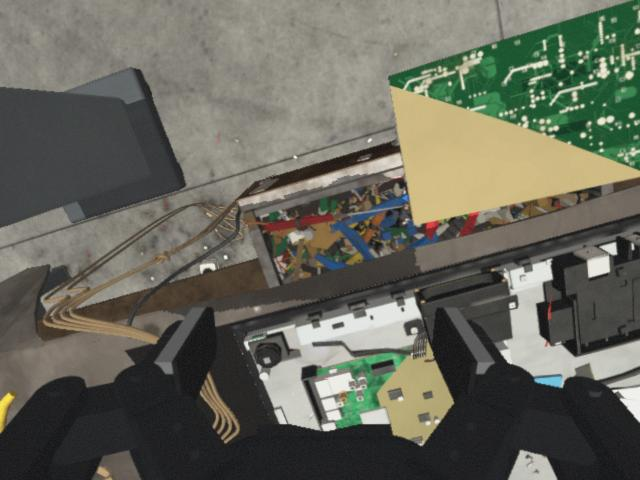

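The plan was refused, so the wrist view is unchanged. I'll retry with every key filled in.

Request:
carry_out(
  plan=[
    {"x":-44,"y":-15,"z":-3,"ax":0,"ay":0,"az":-1.4,"hand":100},
  ],
)

```text
t: 1.52
eef_pos: [211.7, 574.0, 233.9]
orientation: [-0.401, -3.114, -0.0]
ft_force: [1.3, -0.4, -0.1]
finger_gap: 85.4
```

Request:
carry_out(
  plan=[
    {"x":-44,"y":-16,"z":-3,"ax":0,"ay":0,"az":-1.4,"hand":100},
    {"x":-44,"y":-17,"z":-3,"ax":0,"ay":0,"az":-1.4,"hand":100},
    {"x":-43,"y":-18,"z":-3,"ax":0,"ay":0,"az":-1.5,"hand":100},
    {"x":-43,"y":-19,"z":-3,"ax":0,"ay":0,"az":-1.4,"hand":100},
    {"x":-42,"y":-20,"z":-3,"ax":0,"ay":0,"az":-1.5,"hand":100},
    {"x":-42,"y":-21,"z":-3,"ax":0,"ay":0,"az":-1.4,"hand":100},
    {"x":-41,"y":-22,"z":-3,"ax":0,"ay":0,"az":-1.5,"hand":100},
    {"x":-40,"y":-23,"z":-3,"ax":0,"ay":0,"az":-1.4,"hand":100},
    {"x":-40,"y":-24,"z":-3,"ax":0,"ay":0,"az":-1.5,"hand":100},
  ],
)

```text
t: 2.65
eef_pos: [570.0, 330.3, 262.0]
orientation: [-0.03, -3.141, -0.003]
ft_force: [0.4, 1.4, 0.2]
finger_gap: 85.5
```

```bash
sed -i "s/            row={k.*/            row={k:float(v) for k,v in zip(('x','y','z','ax','ay','az'),[*dr,*rr])}; row['hand']=100 if hand is None else hand/; s/.replace('\"',\"'\")//" h.py
python3 - <<'E'
from h import *
state()
im,d,st=save('wrist','w1.png');np.save('w1.npy',d);import json
r=ctrl.landmark_of('wrist','bar_mid')
print([(x['position'],x['score']) for x in r])
for x in r[:2]: print(ray_z('wrist',[x['position']],125,st))
p,uv=cloud('wrist',d,st=st)
m=(p[:,2]>120)&(p[:,2]<140)&(abs(p[:,0]-560)<95)&(abs(p[:,1]-335)<40);q=p[m];print(m.sum(),q.mean(0),np.polyfit(q[:,0],q[:,1],1),cv2.minAreaRect(q[:,:2].astype(np.float32)))
m=(p[:,2]>133)&(p[:,2]<145)&(abs(p[:,0]-560)<150)&(abs(p[:,1]-335)<40);q=p[m];print(m.sum(),q[:,0].min(),q[:,0].max())
m=(abs(p[:,2])<12);print('bench',np.median(p[m][:,2]))
plan([(610,80,260,188)])
E
```

```text
t 2.65 p [570.  330.3 262. ] gap 85.5 F [0.4 1.4 0.2]
xax [-1.     0.019  0.   ] yax [0.019 1.    0.002] zax [-0.     0.002 -1.   ] q [-0.61  0.55 -0.01  1.47  0.    1.12  0.93]
[([328.4, 211.4], 0.8)]
[[559.6200999  334.60694765 125.        ]]
4609 [550.43252345 333.97183367 129.95327459] [3.20313814e-02 3.16340720e+02] ((559.9510498046875, 334.2791748046875), (190.25865173339844, 14.060470581054688), 1.838390588760376)
1068 432.52215448775297 683.8315713926405
bench 2.523530525406585
5 [{"x": -8.7, "y": -49.1, "z": 0.4, "ax": -0.0, "ay": 0.0, "az": -1.9, "hand": 100}, {"x": -7.0, "y": -49.4, "z": 0.4, "ax": -0.0, "ay": 0.0, "az": -1.9, "hand": 100}, {"x": -5.4, "y": -49.6, "z": 0.4, "ax": -0.0, "ay": 0.0, "az": -1.9, "hand": 100}, {"x": -3.7, "y": -49.7, "z": 0.3, "ax": -0.0, "ay": 0.0, "az": -1.9, "hand": 100}, {"x": -2.1, "y": -49.8, "z": 0.4, "ax": -0.0, "ay": 0.1, "az": -1.9, "hand": 100}]
```

View pics/w1.png

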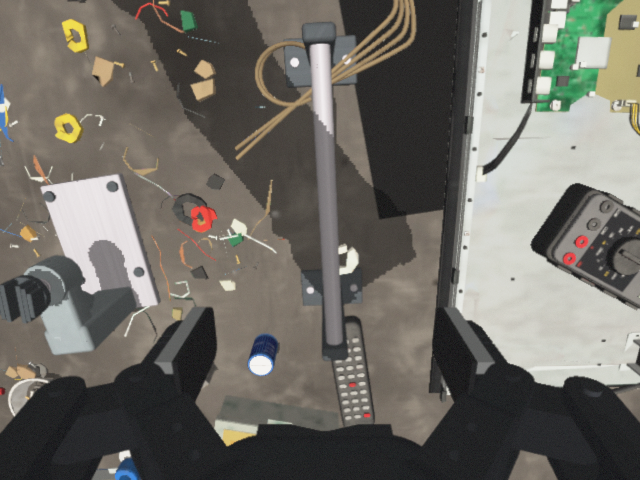

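Bar seen vertically at columns 318–335; middle ≈ (559.6, 334.2), direction +1.8°. Next is the stop.

Request:
carry_out(
  plan=[
    {"x":-9,"y":-49,"z":0,"ax":0,"ay":0,"az":-1.9,"hand":100},
    {"x":-7,"y":-49,"z":0,"ax":0,"ay":0,"az":-1.9,"hand":100},
    {"x":-5,"y":-50,"z":0,"ax":0,"ay":0,"az":-1.9,"hand":100},
    {"x":-4,"y":-50,"z":0,"ax":0,"ay":0,"az":-1.9,"hand":100},
    {"x":-2,"y":-50,"z":0,"ax":0,"ay":0,"az":-1.9,"hand":100},
    {"x":0,"y":0,"z":0,"ax":0,"ay":0,"az":0,"hand":100},
  ],
)

```text
t: 3.5
eef_pos: [611.2, 72.7, 261.0]
orientation: [-0.229, 3.132, -0.0]
ft_force: [0.3, 1.7, 0.1]
finger_gap: 85.4
```

Run:
```python
from h import *
state()
im,d,st=save('wrist','w2.png');np.save('w2.npy',d)
for q,z in(('screw_slot',126),('stop_seat',37),('stop',0)):
    r=ctrl.landmark_of('wrist',q)
    for x in r[:2]: print(q,np.round(x['position'],1),x['score'],ray_z('wrist',[x['position']],z,st).round(1))
p,uv=cloud('wrist',d,st=st)
def s(x0,x1,y0,y1,z0,z1):
    m=(p[:,0]>x0)&(p[:,0]<x1)&(p[:,1]>y0)&(p[:,1]<y1)&(p[:,2]>z0)&(p[:,2]<z1);return p[m]
for k,b in dict(plate=(530,720,10,150,9.5,19),head=(590,670,40,120,128,150),arm=(590,720,30,140,98,112)).items():
    q=s(*b);r=cv2.minAreaRect(q[:,:2].astype(np.float32));print(k,len(q),r,np.median(q[:,2]))
m=(abs(p[:,2])<9);print('bench',np.median(p[m][:,2]))
plan([(660,-140,260,193)])
```

```text
t 3.5 p [611.2  72.7 261. ] gap 85.4 F [0.3 1.7 0.1]
xax [-0.989 -0.145 -0.001] yax [-0.145  0.989 -0.   ] zax [ 0.001 -0.    -1.   ] q [-0.21  0.48 -0.01  1.59  0.    1.07  1.5 ]
screw_slot [332.3 246.7] 0.67 [[627.6  82.1 126. ]]
stop_seat [330.5 180.4] 0.91 [[590.6  76.4  37. ]]
stop_seat [331.2 247.6] 0.22 [[658.7  87.5  37. ]]
stop [328.  209.7] 0.91 [[628.4  80.    0. ]]
plate 8951 ((623.6454467773438, 80.71630859375), (154.85325622558594, 89.91693878173828), 7.256559371948242) 11.43273103644168
head 1383 ((626.32080078125, 81.10768127441406), (33.234981536865234, 33.349853515625), 84.54080200195312) 140.52900458893612
arm 2514 ((652.5491333007812, 84.37950134277344), (92.23068237304688, 43.12830352783203), 7.499446392059326) 103.4213031194814
bench 2.43237781107905
5 [{"x": -3.1, "y": -44.7, "z": 0.1, "ax": 0.0, "ay": 0.0, "az": -0.9, "hand": 100}, {"x": -2.4, "y": -44.8, "z": 0.1, "ax": 0.0, "ay": 0.0, "az": -0.8, "hand": 100}, {"x": -1.8, "y": -44.8, "z": 0.1, "ax": 0.0, "ay": 0.0, "az": -0.9, "hand": 100}, {"x": -1.1, "y": -44.8, "z": 0.0, "ax": 0.1, "ay": 0.0, "az": -0.8, "hand": 100}, {"x": -0.5, "y": -44.8, "z": 0.1, "ax": 0.0, "ay": 0.1, "az": -0.9, "hand": 100}]
```

View pics/w2.png

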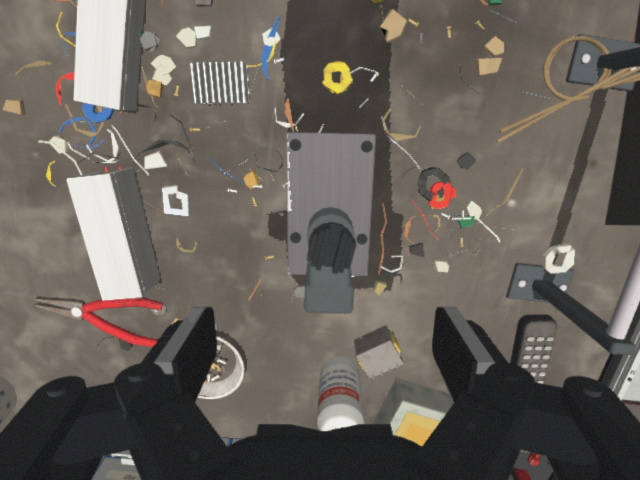

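Stop seen at (330,210–250): plate fit 154.9×89.9 matches, origin ≈ (626.3, 81.0), yaw 7.3°, head centre agrees. Tall block at left (110,240). I'll move over it.

Request:
carry_out(
  plan=[
    {"x":-3,"y":-45,"z":6,"ax":0,"ay":0,"az":-0.9,"hand":100},
    {"x":-2,"y":-45,"z":6,"ax":0,"ay":0,"az":-0.9,"hand":100},
    {"x":-2,"y":-45,"z":6,"ax":0,"ay":0,"az":-0.9,"hand":100},
    {"x":-1,"y":-45,"z":6,"ax":0,"ay":0,"az":-0.9,"hand":100},
    {"x":0,"y":-40,"z":6,"ax":0,"ay":0,"az":-0.9,"hand":100},
    {"x":0,"y":0,"z":0,"ax":0,"ay":0,"az":0,"hand":100},
  ],
)

```text
t: 4.45
eef_pos: [662.3, -130.9, 228.5]
orientation: [-0.388, 3.116, 0.008]
ft_force: [-1.2, 0.6, 0.0]
finger_gap: 85.6
```

Run:
```python
from h import *
state()
im,d,st=save('wrist','w3.png');np.save('w3.npy',d)
for q,z in(('block_tall_center',25),('block_low_center',18)):
    r=ctrl.landmark_of('wrist',q)
    for x in r[:2]: print(q,np.round(x['position'],1),x['score'],ray_z('wrist',[x['position']],z,st).round(1))
p,uv=cloud('wrist',d,st=st)
def s(x0,x1,y0,y1,z0,z1):
    m=(p[:,0]>x0)&(p[:,0]<x1)&(p[:,1]>y0)&(p[:,1]<y1)&(p[:,2]>z0)&(p[:,2]<z1);return p[m]
for k,b in dict(tall=(590,770,-200,-70,45,58),low=(400,570,-210,-80,31,42)).items():
    q=s(*b);r=cv2.minAreaRect(q[:,:2].astype(np.float32));print(k,len(q),r,np.median(q[:,2]))
```

```text
t 4.45 p [ 662.3 -130.9  228.5] gap 85.6 F [-1.2  0.6  0. ]
xax [-0.969 -0.245 -0.002] yax [-0.245  0.969  0.005] zax [ 0.     0.005 -1.   ] q [ 0.11  0.61 -0.    1.46 -0.01  1.08  1.93]
block_tall_center [313.1 221.1] 0.96 [[ 679.7 -135.6   25. ]]
block_low_center [531.2 215.4] 0.33 [[624.   69.6  18. ]]
tall 7026 ((679.9578247070312, -137.89727783203125), (130.43653869628906, 44.14441680908203), 13.844143867492676) 49.4350023303021
low 4296 ((519.0474243164062, -149.02774047851562), (43.895816802978516, 66.0784912109375), 85.31476593017578) 35.38463592548803
```

View pics/w3.png

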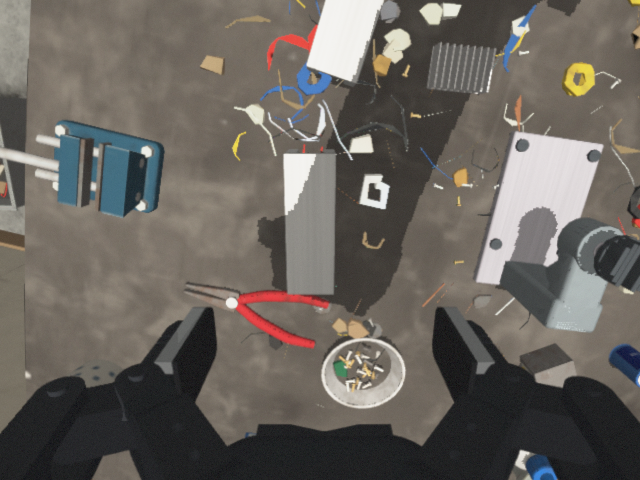

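Tall block at (310,225): centre (680,−138), yaw 13.8°, top 49.4 and size 130×44 match. I'll grip it 40 mm toward its robot-side end.

Run:
```python
from h import *
plan([(641.2,-147.5,80,193.8),(641.2,-147.5,9,193.8,3)])
```

```text
7 [{"x": 6.6, "y": -3.9, "z": 37.3, "ax": 0.1, "ay": 0.0, "az": 0.2, "hand": 100}, {"x": 6.6, "y": -3.9, "z": 37.3, "ax": 0.1, "ay": 0.1, "az": 0.1, "hand": 100}, {"x": 6.5, "y": -3.8, "z": 37.3, "ax": 0.1, "ay": 0.0, "az": 0.2, "hand": 100}, {"x": 6.4, "y": -3.8, "z": 37.4, "ax": 0.1, "ay": 0.1, "az": 0.1, "hand": 100}, {"x": 0.0, "y": 0.0, "z": 23.7, "ax": -0.0, "ay": -0.0, "az": 0.0, "hand": 100}, {"x": 0.0, "y": 0.0, "z": 23.7, "ax": -0.0, "ay": -0.0, "az": 0.0, "hand": 100}, {"x": 0.0, "y": 0.0, "z": 23.6, "ax": -0.0, "ay": -0.0, "az": 0.0, "hand": 100}]
```

Request:
carry_out(
  plan=[
    {"x":6.6,"y":-3.9,"z":37.3,"ax":0.1,"ay":0.0,"az":0.2,"hand":100},
    {"x":6.6,"y":-3.9,"z":37.3,"ax":0.1,"ay":0.1,"az":0.1,"hand":100},
    {"x":6.5,"y":-3.8,"z":37.3,"ax":0.1,"ay":0,"az":0.2,"hand":100},
    {"x":6.4,"y":-3.8,"z":37.4,"ax":0.1,"ay":0.1,"az":0.1,"hand":100},
    {"x":0,"y":0,"z":20,"ax":0,"ay":0,"az":0,"hand":100},
    {"x":0,"y":0,"z":20,"ax":0,"ay":0,"az":0,"hand":100},
    {"x":0,"y":0,"z":12,"ax":0,"ay":0,"az":0,"hand":100},
    {"x":0,"y":0,"z":0,"ax":0,"ay":0,"az":0,"hand":100},
  ],
)

```text
t: 5.6
eef_pos: [645.8, -135.0, 26.0]
orientation: [-0.398, 3.108, 0.002]
ft_force: [-0.4, 0.1, -0.1]
finger_gap: 85.7
```

Run:
```python
from h import *
state();plan([(641.2,-147.5,9,193.8)],step=30)
```

```text
t 5.6 p [ 645.8 -135.    26. ] gap 85.7 F [-0.4  0.1 -0.1]
xax [-0.968 -0.252 -0.008] yax [-0.252  0.968  0.   ] zax [ 0.008  0.002 -1.   ] q [ 0.13  0.82 -0.01  1.63  0.01  0.68  1.94]
1 [{"x": 7.7, "y": -10.9, "z": 17.0, "ax": 0.0, "ay": 0.5, "az": 0.8, "hand": 100}]
```

Request:
carry_out(
  plan=[
    {"x":8,"y":-11,"z":0,"ax":0,"ay":0.5,"az":0.8,"hand":100},
    {"x":0,"y":0,"z":0,"ax":0,"ay":0,"az":0,"hand":100},
  ],
)

```text
t: 5.85
eef_pos: [641.3, -149.2, 27.5]
orientation: [-0.374, 3.119, -0.001]
ft_force: [1.0, -0.8, -0.7]
finger_gap: 85.1
```

Run:
```python
from h import *
state();plan([(641.2,-147.5,9,193.8)],step=30)
```

```text
t 5.85 p [ 641.3 -149.2   27.5] gap 85.1 F [ 1.  -0.8 -0.7]
xax [-0.972 -0.237 -0.001] yax [-0.237  0.972 -0.001] zax [ 0.001 -0.001 -1.   ] q [ 0.14  0.82 -0.01  1.63  0.01  0.69  1.94]
1 [{"x": -0.3, "y": 1.7, "z": 18.5, "ax": -0.0, "ay": 0.0, "az": -0.1, "hand": 100}]
```

Request:
carry_out(
  plan=[
    {"x":0,"y":1.5,"z":12,"ax":0,"ay":0,"az":0,"hand":100},
    {"x":0,"y":0,"z":6,"ax":0,"ay":0,"az":0,"hand":100},
    {"x":0,"y":0,"z":0,"ax":0,"ay":0,"az":0,"hand":20},
    {"x":0,"y":0,"z":0,"ax":0,"ay":0,"az":0,"hand":20},
    {"x":0,"y":0,"z":0,"ax":0,"ay":0,"az":0,"hand":20},
    {"x":0,"y":0,"z":0,"ax":0,"ay":0,"az":0,"hand":20},
  ],
  squeeze=60,
)

```text
t: 6.6
eef_pos: [641.3, -147.5, 8.9]
orientation: [-0.374, 3.118, -0.001]
ft_force: [-0.0, -0.9, -2.3]
finger_gap: 43.4
```

Run:
```python
from h import *
state();im,d,st=save('wrist','w4.png')
```

```text
t 6.6 p [ 641.3 -147.5    8.9] gap 43.4 F [-0.  -0.9 -2.3]
xax [-0.972 -0.237 -0.002] yax [-0.237  0.972 -0.001] zax [ 0.002 -0.    -1.   ] q [ 0.14  0.85 -0.01  1.63  0.01  0.66  1.94]
```

View pics/w4.png

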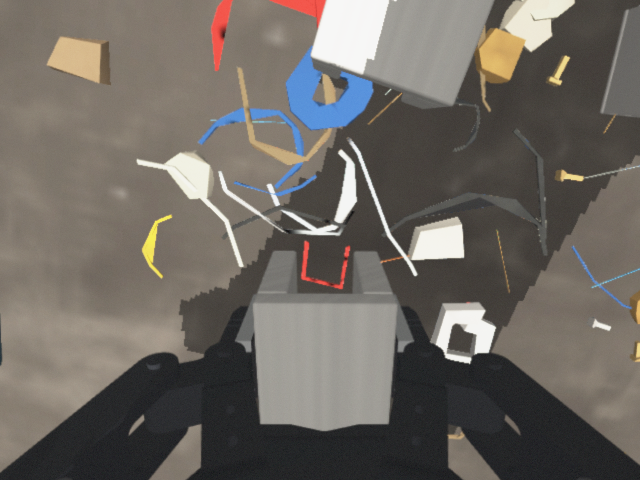

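Run:
```python
from h import *
c,s=np.cos(np.radians(7.3)),np.sin(np.radians(7.3))
f=lambda X:(626.3+X*c,81+X*s)
print(f(-75),f(-150))
plan([(641.3,-147.5,90,193.8,2),(*f(-150),90,187.3),(*f(-150),30,187.3)],hand=20)
```

```text
(np.float64(551.9079168057477), np.float64(71.47015435489871)) (np.float64(477.5158336114955), np.float64(61.94030870979743))
10 [{"x": -0.1, "y": -0.0, "z": -40.5, "ax": -0.0, "ay": 0.0, "az": -0.1, "hand": 20}, {"x": -0.0, "y": -0.1, "z": -40.6, "ax": -0.0, "ay": 0.1, "az": -0.0, "hand": 20}, {"x": 18.2, "y": 40.4, "z": -0.0, "ax": -0.0, "ay": -0.0, "az": 1.1, "hand": 20}, {"x": 19.0, "y": 40.1, "z": -0.0, "ax": -0.0, "ay": -0.0, "az": 1.1, "hand": 20}, {"x": 19.7, "y": 39.7, "z": -0.0, "ax": -0.0, "ay": -0.0, "az": 1.1, "hand": 20}, {"x": 20.5, "y": 39.3, "z": -0.0, "ax": -0.0, "ay": -0.0, "az": 1.1, "hand": 20}, {"x": 21.2, "y": 38.9, "z": -0.1, "ax": -0.0, "ay": -0.0, "az": 1.0, "hand": 20}, {"x": 21.9, "y": 38.5, "z": -0.0, "ax": -0.0, "ay": -0.0, "az": 1.1, "hand": 20}, {"x": -0.0, "y": 0.0, "z": 30.0, "ax": -0.0, "ay": -0.0, "az": -0.0, "hand": 20}, {"x": -0.0, "y": 0.0, "z": 30.0, "ax": -0.0, "ay": -0.0, "az": -0.0, "hand": 20}]
```

Request:
carry_out(
  plan=[
    {"x":0,"y":0,"z":-40,"ax":0,"ay":0,"az":0,"hand":20},
    {"x":0,"y":0,"z":-40,"ax":0,"ay":0,"az":0,"hand":20},
    {"x":18,"y":40,"z":0,"ax":0,"ay":0,"az":1.1,"hand":20},
    {"x":19,"y":40,"z":0,"ax":0,"ay":0,"az":1.1,"hand":20},
    {"x":20,"y":40,"z":0,"ax":0,"ay":0,"az":1.1,"hand":20},
    {"x":20,"y":39,"z":0,"ax":0,"ay":0,"az":1.1,"hand":20},
    {"x":21,"y":39,"z":0,"ax":0,"ay":0,"az":1.1,"hand":20},
    {"x":22,"y":38,"z":0,"ax":0,"ay":0,"az":1.1,"hand":20},
    {"x":0,"y":0,"z":15,"ax":0,"ay":0,"az":0,"hand":20},
    {"x":0,"y":0,"z":0,"ax":0,"ay":0,"az":0,"hand":20},
  ],
)

```text
t: 7.9
eef_pos: [473.2, 68.0, 75.7]
orientation: [-0.189, 3.134, 0.001]
ft_force: [0.4, -0.4, -1.9]
finger_gap: 43.3
```

Run:
```python
from h import *
state();im,d,st=save('side','s5.png')
plan([(477.5,61.9,23,187.3)],hand=20)
```

```text
t 7.9 p [473.2  68.   75.7] gap 43.3 F [ 0.4 -0.4 -1.9]
xax [-0.993 -0.12  -0.002] yax [-0.12   0.993  0.   ] zax [ 0.002  0.001 -1.   ] q [-0.29  0.54  0.03  2.1  -0.04  0.49  1.46]
2 [{"x": -1.6, "y": -3.3, "z": 26.6, "ax": 0.0, "ay": 0.1, "az": -0.2, "hand": 20}, {"x": -1.6, "y": -3.4, "z": 26.6, "ax": 0.0, "ay": 0.1, "az": -0.2, "hand": 20}]
```

View pics/s5.png

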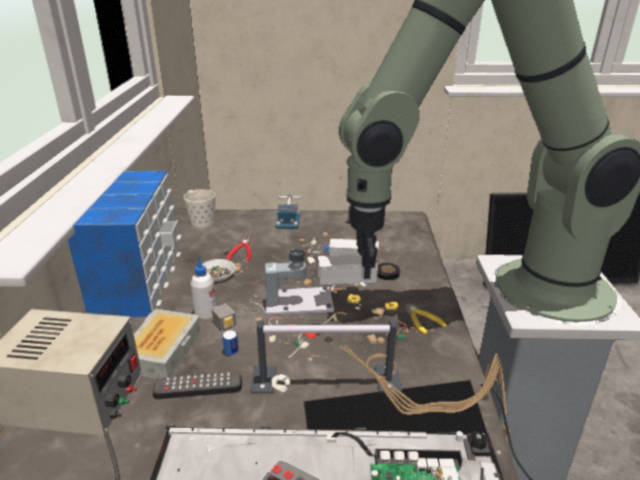

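The side view shows the block held level at (345,265), in front of the stop. I'll lower it.

Request:
carry_out(
  plan=[
    {"x":-2,"y":-4,"z":25,"ax":0,"ay":0.1,"az":-0.2,"hand":20},
    {"x":-2,"y":-4,"z":25,"ax":0,"ay":0.1,"az":-0.2,"hand":20},
    {"x":0,"y":0,"z":0,"ax":0,"ay":0,"az":0,"hand":20},
  ],
)

```text
t: 8.32
eef_pos: [481.0, 58.3, 26.2]
orientation: [-0.194, 3.134, 0.001]
ft_force: [0.2, -1.3, -2.0]
finger_gap: 43.4
```

Run:
```python
from h import *
state();im,d,st=save('side','s6.png')
cv2.imwrite('pics/s6z.png',cv2.resize(im[230:330,240:420,::-1],None,fx=4,fy=4))
c,s=np.cos(np.radians(7.3)),np.sin(np.radians(7.3))
f=lambda X:(626.3+X*c,81+X*s)
plan([(*f(-110),22.5,187.3)],hand=20,step=20)
```

```text
t 8.32 p [481.   58.3  26.2] gap 43.4 F [ 0.2 -1.3 -2. ]
xax [-0.992 -0.123 -0.002] yax [-0.123  0.992  0.   ] zax [ 0.002  0.001 -1.   ] q [-0.26  0.65  0.02  2.1  -0.03  0.39  1.48]
2 [{"x": -18.3, "y": 2.0, "z": 2.3, "ax": 0.0, "ay": 0.1, "az": -0.1, "hand": 20}, {"x": -18.3, "y": 2.0, "z": 2.3, "ax": 0.0, "ay": 0.1, "az": -0.1, "hand": 20}]
```

View pics/s6z.png

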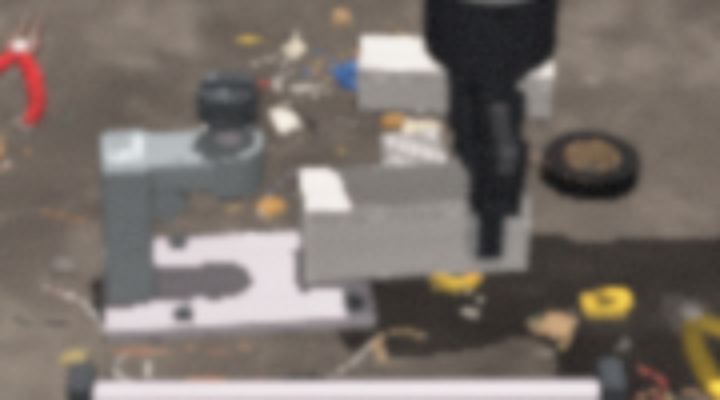

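Request:
carry_out(
  plan=[
    {"x":-12,"y":2,"z":1,"ax":0,"ay":0.1,"az":-0.1,"hand":20},
    {"x":-12,"y":2,"z":1,"ax":0,"ay":0,"az":-0.1,"hand":20},
    {"x":-12,"y":0,"z":1,"ax":0,"ay":0,"az":0,"hand":20},
    {"x":0,"y":0,"z":0,"ax":0,"ay":0,"az":0,"hand":20},
  ],
)

```text
t: 8.88
eef_pos: [521.4, 68.0, 26.7]
orientation: [-0.199, 3.13, 0.002]
ft_force: [0.4, -0.9, -2.2]
finger_gap: 43.3
```

```bash
cat >> h.py <<'E'
def f(X,Y=0):
    c,s=np.cos(np.radians(7.3)),np.sin(np.radians(7.3));return (626.3+X*c-Y*s,81+X*s+Y*c)
def instop(p):
    c,s=np.cos(np.radians(7.3)),np.sin(np.radians(7.3));d=np.asarray(p)[:2]-[626.3,81];return np.round([d@[c,s],d@[-s,c]],1)
E
python3 - <<'E'
from h import *
s,M=state();print(instop(s['eef_pos']))
plan([(*f(-75),22.5,187.3)],hand=20,step=12)
E
```

```text
t 8.88 p [521.4  68.   26.7] gap 43.3 F [ 0.4 -0.9 -2.2]
xax [-0.992 -0.126 -0.005] yax [-0.126  0.992  0.001] zax [ 0.005  0.002 -1.   ] q [-0.26  0.68  0.02  2.   -0.03  0.45  1.49]
[-105.7    0.4]
3 [{"x": -10.2, "y": -0.1, "z": 1.4, "ax": 0.0, "ay": 0.1, "az": -0.0, "hand": 20}, {"x": -10.2, "y": -0.2, "z": 1.5, "ax": 0.0, "ay": 0.1, "az": -0.0, "hand": 20}, {"x": -10.3, "y": -0.1, "z": 1.4, "ax": 0.1, "ay": 0.1, "az": -0.0, "hand": 20}]
```

Request:
carry_out(
  plan=[
    {"x":0,"y":0,"z":4,"ax":0,"ay":0.2,"az":0,"hand":20},
    {"x":0,"y":0,"z":0,"ax":0,"ay":0,"az":0,"hand":20},
  ],
)

```text
t: 9.12
eef_pos: [520.9, 67.9, 22.3]
orientation: [-0.199, 3.134, 0.001]
ft_force: [-0.3, 0.8, -3.2]
finger_gap: 43.2
```

Run:
```python
from h import *
s,M=state();print(instop(s['eef_pos']))
plan([(*f(-75),22.5,187.3)],hand=20,step=12)
```

```text
t 9.12 p [520.9  67.9  22.3] gap 43.2 F [-0.3  0.8 -3.2]
xax [-0.992 -0.127 -0.001] yax [-0.127  0.992  0.001] zax [ 0.001  0.001 -1.   ] q [-0.26  0.69  0.02  2.   -0.03  0.45  1.49]
[-106.2    0.4]
3 [{"x": -10.4, "y": -0.1, "z": -0.0, "ax": 0.0, "ay": 0.0, "az": -0.0, "hand": 20}, {"x": -10.4, "y": -0.1, "z": -0.1, "ax": 0.0, "ay": 0.0, "az": -0.0, "hand": 20}, {"x": -10.4, "y": -0.2, "z": -0.0, "ax": 0.0, "ay": 0.1, "az": -0.0, "hand": 20}]
```

Request:
carry_out(
  plan=[
    {"x":-10,"y":0,"z":0.3,"ax":0,"ay":0,"az":0,"hand":20},
    {"x":-10,"y":0,"z":0.5,"ax":0,"ay":0,"az":0,"hand":20},
    {"x":-10,"y":0,"z":0.5,"ax":0,"ay":0,"az":0,"hand":20},
    {"x":0,"y":0,"z":1,"ax":0,"ay":0,"az":0,"hand":20},
  ],
)

```text
t: 9.62
eef_pos: [553.8, 72.1, 20.7]
orientation: [-0.199, 3.133, 0.002]
ft_force: [-4.8, 0.3, 28.8]
finger_gap: 43.3
```

Run:
```python
from h import *
s,M=state();print(instop(s['eef_pos']))
```

```text
t 9.62 p [553.8  72.1  20.7] gap 43.3 F [-4.8  0.3 28.8]
xax [-0.992 -0.127 -0.003] yax [-0.127  0.992  0.001] zax [ 0.003  0.001 -1.   ] q [-0.25  0.73  0.02  1.91 -0.03  0.5   1.49]
[-73.    0.4]
```

Block seated (contact 29 N on the plate, centre ≈ −33 mm). Release and lift.

Request:
carry_out(
  plan=[
    {"x":0,"y":0,"z":-0.8,"ax":0,"ay":0,"az":0,"hand":20},
    {"x":0,"y":0,"z":0,"ax":0,"ay":0,"az":0,"hand":100},
    {"x":0,"y":0,"z":0,"ax":0,"ay":0,"az":0,"hand":100},
    {"x":0,"y":0,"z":0,"ax":0,"ay":0,"az":0,"hand":100},
    {"x":0,"y":0,"z":-20,"ax":0,"ay":0,"az":0,"hand":100},
    {"x":0,"y":0,"z":-50,"ax":0,"ay":0,"az":0,"hand":100},
    {"x":0,"y":0,"z":-60,"ax":0,"ay":0,"az":0,"hand":100},
    {"x":0,"y":0,"z":-60,"ax":0,"ay":0,"az":0,"hand":100},
    {"x":0,"y":0,"z":-40,"ax":0,"ay":0,"az":0,"hand":100},
    {"x":0,"y":0,"z":0,"ax":0,"ay":0,"az":0,"hand":100},
  ],
)

```text
t: 10.88
eef_pos: [553.0, 71.8, 258.6]
orientation: [-0.199, 3.133, 0.002]
ft_force: [-0.8, -1.0, -0.5]
finger_gap: 85.5
```

Run:
```python
from h import *
s,M=state();print(instop(s['eef_pos']))
im,d,st=save('wrist','w7.png');np.save('w7.npy',d)
r=ctrl.landmark_of('wrist','block_tall_center')
for x in r[:2]: print(np.round(x['position'],1),x['score'],instop(ray_z('wrist',[x['position']],37,st)[0]))
p,uv=cloud('wrist',d,st=st)
m=(p[:,2]>56)&(p[:,2]<68)&(abs(p[:,0]-590)<90)&(abs(p[:,1]-77)<60);q=p[m];rr=cv2.minAreaRect(q[:,:2].astype(np.float32));print(rr,instop(rr[0]),np.median(q[:,2]))
m=(p[:,2]>130)&(p[:,2]<150)&(abs(p[:,0]-626)<40)&(abs(p[:,1]-81)<40);q=p[m]
if len(q): print('head',cv2.minAreaRect(q[:,:2].astype(np.float32)),np.percentile(q[:,2],[10,50,90]))
plan([(430,-300,240,180)])
```

```text
t 10.88 p [553.   71.8 258.6] gap 85.5 F [-0.8 -1.  -0.5]
xax [-0.992 -0.126 -0.002] yax [-0.126  0.992  0.001] zax [ 0.002  0.001 -1.   ] q [-0.28  0.38  0.06  1.75 -0.03  1.    1.49]
[-73.9   0.1]
[325.3 241.4] 0.82 [-31.9   2.1]
((601.1371459960938, 78.82160186767578), (144.93966674804688, 44.13776397705078), 6.924518585205078) [-25.2   1. ] 61.39729579432051
head ((626.5015869140625, 80.98689270019531), (33.149147033691406, 33.68567657470703), 85.23794555664062) [135.25725724 140.50695564 141.45993554]
8 [{"x": 21.0, "y": -44.1, "z": 2.0, "ax": 0.0, "ay": -0.0, "az": 0.9, "hand": 100}, {"x": 20.3, "y": -44.5, "z": 2.0, "ax": 0.0, "ay": -0.0, "az": 0.9, "hand": 100}, {"x": 19.6, "y": -44.8, "z": 2.0, "ax": 0.0, "ay": -0.0, "az": 0.9, "hand": 100}, {"x": 18.9, "y": -45.1, "z": 2.0, "ax": 0.0, "ay": -0.0, "az": 0.9, "hand": 100}, {"x": 18.1, "y": -45.4, "z": 1.9, "ax": 0.0, "ay": -0.0, "az": 0.9, "hand": 100}, {"x": 17.4, "y": -45.6, "z": 2.0, "ax": 0.0, "ay": -0.0, "az": 0.9, "hand": 100}, {"x": 16.7, "y": -45.9, "z": 1.9, "ax": 0.0, "ay": -0.1, "az": 0.9, "hand": 100}, {"x": 16.0, "y": -46.2, "z": 1.9, "ax": 0.0, "ay": -0.0, "az": 1.0, "hand": 100}]
```

View pics/w7.png

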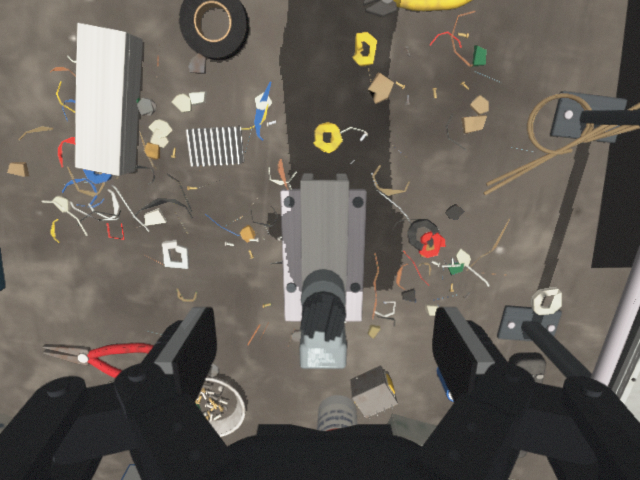

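Block sits astride the plate with its end under the head (325,240), centre ≈ −33 mm, y ≈ +1. Now the slot direction from depth (heights within the head disc).

Run:
```python
from h import *
# w7 and w2 with states
for fn,pos,yx in(('w7',[553.,71.8,258.6],(-0.992,-0.126)),('w2',[611.2,72.7,261.],(-0.989,-.145))):
    d=np.load(fn+'.npy');x=np.array([*yx,0]);x/=np.linalg.norm(x);M=np.c_[x,np.cross([0,0,-1],x),[0,0,-1]]
    st=dict(eef_pos=pos,orientation=R.from_matrix(M).as_rotvec())
    p,uv=cloud('wrist',d,st=st)
    r=np.hypot(p[:,0]-626.4,p[:,1]-81)
    q=p[(r<17)&(p[:,2]>110)]
    top=np.percentile(q[:,2],60);print(fn,len(q),'top',top)
    img=np.zeros((44,44),float)
    cx=((q[:,0]-626.4)+22).astype(int);cy=((q[:,1]-81)+22).astype(int)
    img[cx,cy]=np.clip((q[:,2]-115)*8,20,255)
    cv2.imwrite('pics/hd_%s.png'%fn,cv2.resize(img[::-1,::-1],None,fx=9,fy=9,interpolation=0))
    l=q[(q[:,2]<top-5)];print(len(l),np.percentile(l[:,2],[5,25,50,75]) if len(l) else '')
    if len(l)>5:
        c=l[:,:2]-l[:,:2].mean(0);w,v=np.linalg.eigh(c.T@c);print('dir',np.degrees(np.arctan2(v[1,1],v[0,1]))%180,np.sqrt(w/len(l)),l.mean(0))
im=cv2.imread('pics/w7.png');a=cv2.resize(im[255:330,285:360],None,fx=5,fy=5,interpolation=cv2.INTER_CUBIC)
b=cv2.imread('pics/w2.png');b=cv2.resize(b[200:275,290:365],None,fx=5,fy=5,interpolation=cv2.INTER_CUBIC)
o=np.hstack([a,b]);o=np.clip(o.astype(float)*2.5,0,255).astype(np.uint8);cv2.imwrite('pics/hz.png',o)
h=np.hstack([cv2.imread('pics/hd_w7.png'),cv2.imread('pics/hd_w2.png')]);cv2.imwrite('pics/hd.png',h)
```

```text
w7 1324 top 140.35736328211064
427 [125.49648209 126.16248577 126.6573239  127.30500948]
dir 177.41332374745528 [3.83158271 9.86374041] [625.03985677  81.51172283 127.25480343]
w2 1583 top 140.54600924179414
500 [125.59935245 126.33244427 126.85582912 127.46007258]
dir 177.41059435499196 [3.94768292 9.78258073] [625.72276383  81.42750862 127.3020338 ][ WARN:0@1.577] global loadsave.cpp:1063 imwrite_ Unsupported depth image for selected encoder is fallbacked to CV_8U.
```

View pics/hz.png

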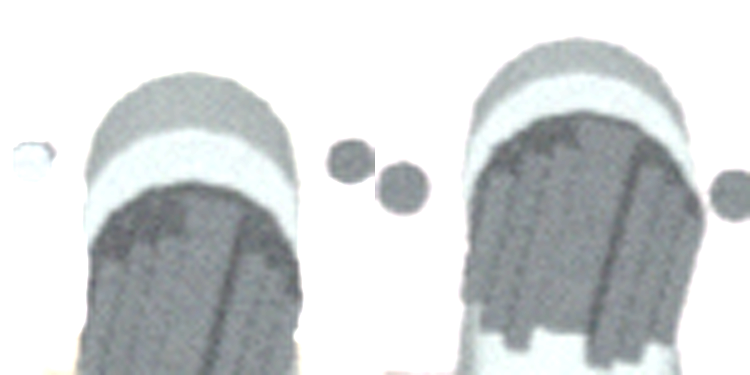

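View pics/hd.png

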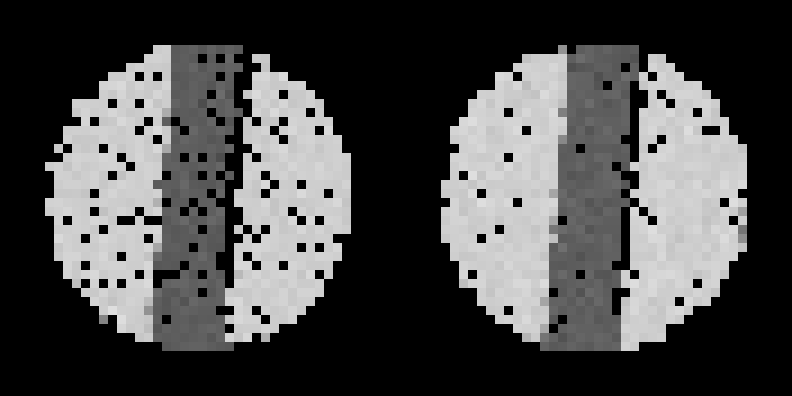

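Slot runs at world yaw ≈ −4.5°, i.e. 11.8° clockwise of the stop's x, and its floor is at ≈127.3. Both suggest a starting angle of about 0.2 rad. On to the driver.

Request:
carry_out(
  plan=[
    {"x":21,"y":-44,"z":3,"ax":0,"ay":0,"az":1.2,"hand":100},
    {"x":20,"y":-45,"z":3,"ax":0,"ay":0,"az":1.2,"hand":100},
    {"x":19,"y":-45,"z":2,"ax":0,"ay":0,"az":1.2,"hand":100},
    {"x":19,"y":-45,"z":2,"ax":0,"ay":0,"az":1.2,"hand":100},
    {"x":18,"y":-46,"z":2,"ax":0,"ay":0,"az":1.2,"hand":100},
    {"x":17,"y":-46,"z":2,"ax":0,"ay":0,"az":1.2,"hand":100},
    {"x":16,"y":-46,"z":2,"ax":0,"ay":0,"az":1.2,"hand":100},
    {"x":16,"y":-46,"z":2,"ax":0,"ay":0,"az":1.2,"hand":100},
    {"x":0,"y":0,"z":0,"ax":0,"ay":0,"az":0,"hand":100},
  ],
)

```text
t: 12.1
eef_pos: [414.5, -308.3, 224.2]
orientation: [-0.069, -3.118, -0.004]
ft_force: [0.1, 0.2, -0.3]
finger_gap: 85.4
```

Run:
```python
from h import *
s,M=state()
im,d,st=save('wrist','w8.png');np.save('w8.npy',d)
for q,z in(('driver_handle',93),('driver_stand',0)):
  for x in ctrl.landmark_of('wrist',q)[:2]: print(q,np.round(x['position'],1),x['score'],ray_z('wrist',[x['position']],z,st)[0].round(1))
p,uv=cloud('wrist',d,st=st)
m=(abs(p[:,0]-446)<70)&(abs(p[:,1]+348)<70)
for k,a,b in(('handletop',117,128),('handle',70,128),('collar',59,66),('plate',52,60)):
    q=p[m&(p[:,2]>a)&(p[:,2]<b)]
    if len(q)>8: print(k,len(q),cv2.minAreaRect(q[:,:2].astype(np.float32)),np.median(q[:,2]))
```

```text
t 12.1 p [ 414.5 -308.3  224.2] gap 85.4 F [ 0.1  0.2 -0.3]
xax [-0.999  0.044  0.023] yax [0.044 0.999 0.002] zax [-0.023  0.003 -1.   ] q [ 0.34  0.38  0.23  1.88 -0.09  0.91  2.14]
driver_handle [277.2 275.7] 0.91 [ 449.5 -345.7   93. ]
driver_stand [283.6 239.4] 0.64 [ 447.3 -349.9    0. ]
driver_stand [484.8 274. ] 0.59 [ 494.8 -141.1    0. ]
handletop 1297 ((448.432861328125, -344.63714599609375), (24.597488403320312, 29.529117584228516), 33.57246780395508) 122.04339098389224
handle 2164 ((448.2295837402344, -344.6225280761719), (25.024171829223633, 29.6475772857666), 33.9923210144043) 120.85196285308423
collar 378 ((441.8705749511719, -343.1590576171875), (36.95597457885742, 23.984189987182617), 74.41608428955078) 62.29494011152326
plate 1786 ((455.42926025390625, -348.8168640136719), (59.84716796875, 64.22509765625), 62.80054473876953) 56.38018966185817
```

View pics/w8.png

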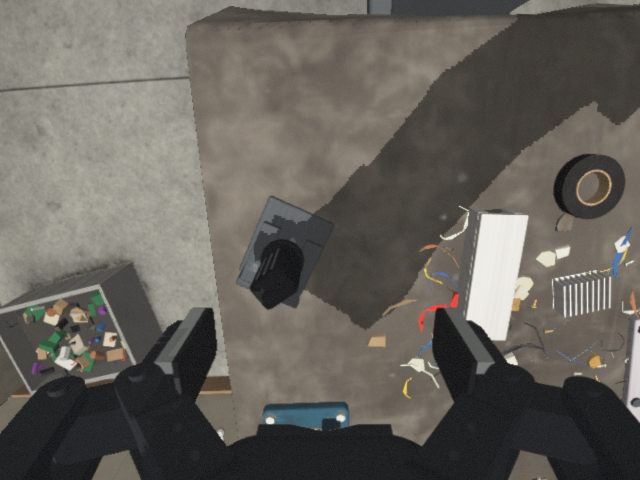

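Driver handle top at (275,275): fit 24.6×29.5, centre (448.4, −344.6), wide axis at 123.6°. I'll position over it at tool yaw 123.6°.

Run:
```python
from h import *
plan([(448.4,-344.6,170,123.6,6)])
```

```text
6 [{"x": -5.7, "y": -6.5, "z": 9.0, "ax": -0.1, "ay": -0.2, "az": 9.0, "hand": 100}, {"x": -6.6, "y": -5.6, "z": 9.0, "ax": -0.1, "ay": -0.2, "az": 9.0, "hand": 100}, {"x": -7.4, "y": -4.5, "z": 9.0, "ax": -0.1, "ay": -0.2, "az": 9.1, "hand": 100}, {"x": -7.9, "y": -3.2, "z": 9.0, "ax": -0.0, "ay": -0.2, "az": 9.0, "hand": 100}, {"x": -8.3, "y": -2.0, "z": 9.1, "ax": -0.1, "ay": -0.2, "az": 9.1, "hand": 100}, {"x": -8.5, "y": -0.6, "z": 9.1, "ax": -0.0, "ay": -0.3, "az": 9.0, "hand": 100}]
```

Request:
carry_out(
  plan=[
    {"x":-5.7,"y":-6.5,"z":9,"ax":-0.1,"ay":-0.2,"az":9,"hand":100},
    {"x":-6.6,"y":-5.6,"z":9,"ax":-0.1,"ay":-0.2,"az":9,"hand":100},
    {"x":-7.4,"y":-4.5,"z":9,"ax":-0.1,"ay":-0.2,"az":9,"hand":100},
    {"x":-7.9,"y":-3.2,"z":9,"ax":0,"ay":-0.2,"az":9,"hand":100},
    {"x":-8.3,"y":-2,"z":9,"ax":-0.1,"ay":-0.2,"az":9,"hand":100},
    {"x":-8.5,"y":-0.6,"z":9,"ax":0,"ay":-0.3,"az":9,"hand":100},
    {"x":0,"y":0,"z":0,"ax":0,"ay":0,"az":0,"hand":100},
  ],
)

```text
t: 13.12
eef_pos: [453.2, -336.2, 165.6]
orientation: [-1.496, -2.758, -0.002]
ft_force: [0.2, -0.3, 0.7]
finger_gap: 85.5
```

Run:
```python
from h import *
s,M=state();print(yaw_of(M))
plan([(448.4,-344.6,130,123.6,2)])
```

```text
t 13.12 p [ 453.2 -336.2  165.6] gap 85.5 F [ 0.2 -0.3  0.7]
xax [-0.545  0.838  0.004] yax [ 0.838  0.545 -0.001] zax [-0.003  0.003 -1.   ] q [ 0.23  0.55  0.43  1.84 -0.3   0.82  1.39]
123.03279084532024
2 [{"x": -2.3, "y": -4.3, "z": 17.8, "ax": -0.0, "ay": -0.1, "az": -0.3, "hand": 100}, {"x": -2.2, "y": -4.3, "z": 17.8, "ax": -0.0, "ay": -0.1, "az": -0.3, "hand": 100}]
```

Request:
carry_out(
  plan=[
    {"x":-4.5,"y":-8.6,"z":0,"ax":0,"ay":-0.2,"az":-0.6,"hand":100},
    {"x":0,"y":0,"z":20,"ax":0,"ay":0,"az":0,"hand":100},
    {"x":0,"y":0,"z":0,"ax":0,"ay":0,"az":0,"hand":100},
  ],
)

```text
t: 13.5
eef_pos: [448.2, -344.3, 146.2]
orientation: [-1.466, -2.778, -0.0]
ft_force: [0.4, -0.6, 0.5]
finger_gap: 85.3
```

Run:
```python
from h import *
s,M=state();print(yaw_of(M))
plan([(448.4,-344.6,95,123.6,2)])
```

```text
t 13.5 p [ 448.2 -344.3  146.2] gap 85.3 F [ 0.4 -0.6  0.5]
xax [-0.564  0.826  0.   ] yax [0.826 0.564 0.   ] zax [ 0.  0. -1.] q [ 0.26  0.57  0.41  1.85 -0.31  0.78  1.44]
124.35928907035577
2 [{"x": -0.2, "y": 0.0, "z": 25.6, "ax": 0.0, "ay": -0.0, "az": 0.4, "hand": 100}, {"x": -0.2, "y": 0.0, "z": 25.6, "ax": 0.0, "ay": -0.0, "az": 0.4, "hand": 100}]
```

Well aligned. I'll descend in stages.

Request:
carry_out(
  plan=[
    {"x":0,"y":0,"z":25,"ax":0,"ay":0,"az":0.7,"hand":100},
    {"x":0,"y":0,"z":25,"ax":0,"ay":0,"az":0,"hand":100},
    {"x":0,"y":0,"z":15,"ax":0,"ay":0,"az":0,"hand":100},
    {"x":0,"y":0,"z":0,"ax":0,"ay":0,"az":0,"hand":100},
  ],
)

```text
t: 14.0
eef_pos: [449.0, -345.9, 83.4]
orientation: [1.473, 2.77, 0.001]
ft_force: [0.1, -0.2, 0.6]
finger_gap: 85.1
```

Run:
```python
from h import *
s,M=state();print(yaw_of(M))
plan([(448.4,-344.6,74,123.6,1)])
```

```text
t 14.0 p [ 449.  -345.9   83.4] gap 85.1 F [ 0.1 -0.2  0.6]
xax [-0.559  0.829 -0.004] yax [0.829 0.559 0.003] zax [ 0.004 -0.002 -1.   ] q [ 0.3   0.66  0.35  1.89 -0.36  0.65  1.47]
123.97981208290385
1 [{"x": 1.5, "y": 0.2, "z": 9.4, "ax": 0.2, "ay": 0.2, "az": 0.4, "hand": 100}]
```

Request:
carry_out(
  plan=[
    {"x":1.2,"y":0,"z":9,"ax":0.2,"ay":0.2,"az":0.3,"hand":100},
    {"x":0,"y":0,"z":0,"ax":0,"ay":0,"az":0,"hand":40},
    {"x":0,"y":0,"z":0,"ax":0,"ay":0,"az":0,"hand":0},
    {"x":0,"y":0,"z":0,"ax":0,"ay":0,"az":0,"hand":0},
    {"x":0,"y":0,"z":0,"ax":0,"ay":0,"az":0,"hand":0},
    {"x":0,"y":0,"z":0,"ax":0,"ay":0,"az":0,"hand":0},
  ],
  squeeze=80,
)

```text
t: 14.75
eef_pos: [449.4, -345.6, 76.4]
orientation: [1.481, 2.768, -0.002]
ft_force: [0.2, 0.4, -1.5]
finger_gap: 23.3
```

Run:
```python
from h import *
s,M=state();print(yaw_of(M))
im,d,st=save('scene','s9.png');cv2.imwrite('pics/s9z.png',cv2.resize(im[280:410,370:510,::-1],None,fx=4,fy=4))
```

```text
t 14.75 p [ 449.4 -345.6   76.4] gap 23.3 F [ 0.2  0.4 -1.5]
xax [-0.555  0.832 -0.003] yax [0.832 0.555 0.   ] zax [ 0.002 -0.002 -1.   ] q [ 0.3   0.68  0.35  1.89 -0.37  0.64  1.47]
123.71124534756376
```

View pics/s9z.png

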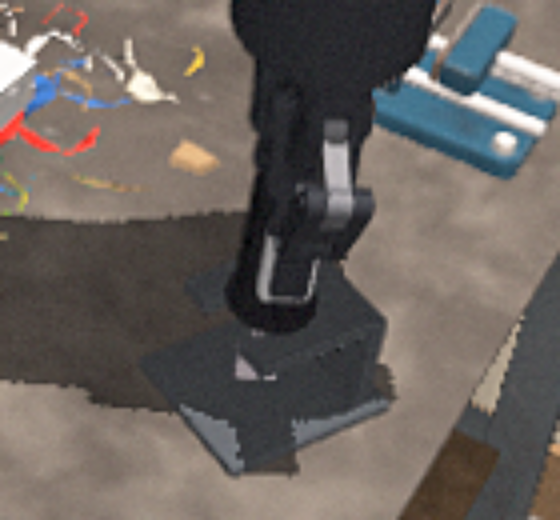

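Gripped at gap 23.3 (24 mm handle), TCP z 76.4, so the tip is 64.4 below the TCP. I'll lift and carry it to the screw.

Run:
```python
from h import *
plan([(449.4,-345.6,226,123.7,3)],hand=0)
c=np.radians(123.7);M=np.array([[np.cos(c),np.sin(c),0],[np.sin(c),-np.cos(c),0],[0,0,-1]])
plan([(626.3,81,226,175.5,10)],hand=0,cur=(np.array([449.4,-345.6,226]),M))
```

```text
3 [{"x": -0.1, "y": 0.0, "z": -49.9, "ax": 0.0, "ay": 0.1, "az": 0.0, "hand": 0}, {"x": -0.1, "y": 0.0, "z": -49.8, "ax": 0.0, "ay": 0.0, "az": 0.0, "hand": 0}, {"x": -0.0, "y": 0.1, "z": -49.9, "ax": 0.0, "ay": 0.1, "az": 0.0, "hand": 0}]
10 [{"x": 25.7, "y": 38.4, "z": 0.0, "ax": 0.0, "ay": 0.0, "az": -5.2, "hand": 0}, {"x": 22.1, "y": 40.6, "z": 0.0, "ax": 0.0, "ay": 0.0, "az": -5.2, "hand": 0}, {"x": 18.3, "y": 42.4, "z": 0.0, "ax": 0.0, "ay": 0.0, "az": -5.2, "hand": 0}, {"x": 14.4, "y": 43.9, "z": 0.0, "ax": 0.0, "ay": 0.0, "az": -5.2, "hand": 0}, {"x": 10.4, "y": 45.0, "z": 0.0, "ax": 0.0, "ay": 0.0, "az": -5.2, "hand": 0}, {"x": 6.2, "y": 45.7, "z": 0.0, "ax": 0.0, "ay": 0.0, "az": -5.2, "hand": 0}, {"x": 2.1, "y": 46.1, "z": 0.0, "ax": 0.0, "ay": 0.0, "az": -5.1, "hand": 0}, {"x": -2.0, "y": 46.1, "z": 0.0, "ax": 0.0, "ay": 0.0, "az": -5.2, "hand": 0}, {"x": -6.2, "y": 45.8, "z": 0.0, "ax": 0.0, "ay": 0.0, "az": -5.1, "hand": 0}, {"x": -10.3, "y": 45.0, "z": 0.0, "ax": 0.0, "ay": 0.0, "az": -5.2, "hand": 0}]
```

Request:
carry_out(
  plan=[
    {"x":0,"y":0,"z":-40,"ax":0,"ay":0,"az":0,"hand":0},
    {"x":0,"y":0,"z":-50,"ax":0,"ay":0,"az":0,"hand":0},
    {"x":0,"y":0,"z":-55,"ax":0,"ay":0,"az":0,"hand":0},
    {"x":0,"y":0,"z":0,"ax":0,"ay":0,"az":0,"hand":0},
  ],
)

```text
t: 15.3
eef_pos: [448.6, -345.2, 225.2]
orientation: [1.482, 2.769, -0.002]
ft_force: [0.5, -0.2, -2.4]
finger_gap: 23.1
```

Run:
```python
from h import *
s,M=state();print(yaw_of(M))
im,d,st=save('scene','s10.png');cv2.imwrite('pics/s10z.png',cv2.resize(im[200:410,350:530,::-1],None,fx=2.8,fy=2.8))
plan([(626.3,81,226,175.5,10)],hand=0)
```

```text
t 15.3 p [ 448.6 -345.2  225.2] gap 23.1 F [ 0.5 -0.2 -2.4]
xax [-0.555  0.832 -0.001] yax [ 0.832  0.555 -0.001] zax [ 0.    -0.001 -1.   ] q [ 0.21  0.47  0.47  1.78 -0.26  0.94  1.38]
123.68854000312635
10 [{"x": 25.5, "y": 38.4, "z": -0.3, "ax": -0.0, "ay": -0.0, "az": -5.2, "hand": 0}, {"x": 21.9, "y": 40.6, "z": -0.3, "ax": -0.0, "ay": -0.0, "az": -5.2, "hand": 0}, {"x": 18.1, "y": 42.4, "z": -0.3, "ax": -0.0, "ay": -0.0, "az": -5.2, "hand": 0}, {"x": 14.2, "y": 43.9, "z": -0.3, "ax": -0.0, "ay": -0.0, "az": -5.2, "hand": 0}, {"x": 10.2, "y": 45.0, "z": -0.3, "ax": -0.0, "ay": -0.0, "az": -5.2, "hand": 0}, {"x": 6.1, "y": 45.7, "z": -0.3, "ax": -0.0, "ay": -0.0, "az": -5.2, "hand": 0}, {"x": 1.9, "y": 46.1, "z": -0.4, "ax": -0.0, "ay": -0.0, "az": -5.1, "hand": 0}, {"x": -2.2, "y": 46.1, "z": -0.3, "ax": -0.0, "ay": -0.0, "az": -5.2, "hand": 0}, {"x": -6.4, "y": 45.7, "z": -0.4, "ax": -0.0, "ay": -0.1, "az": -5.1, "hand": 0}, {"x": -10.5, "y": 44.9, "z": -0.3, "ax": -0.0, "ay": -0.0, "az": -5.2, "hand": 0}]
```

View pics/s10z.png

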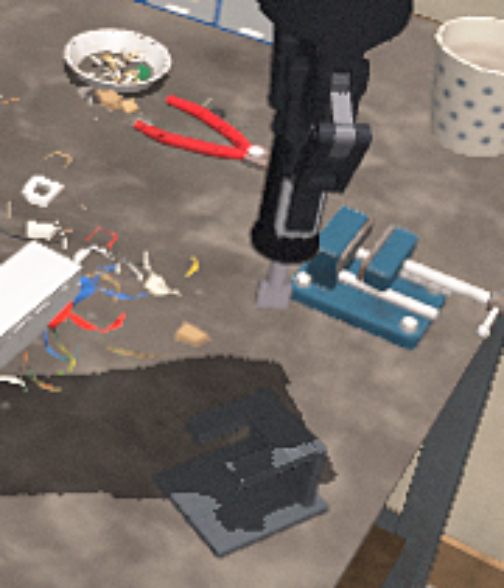

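The driver hangs straight in the grip with the blade clear of the stand. I'll carry it over.

Request:
carry_out(
  plan=[
    {"x":25,"y":38,"z":0,"ax":0,"ay":0,"az":-5.2,"hand":0},
    {"x":22,"y":41,"z":0,"ax":0,"ay":0,"az":-5.2,"hand":0},
    {"x":18,"y":42,"z":0,"ax":0,"ay":0,"az":-5.2,"hand":0},
    {"x":14,"y":44,"z":0,"ax":0,"ay":0,"az":-5.2,"hand":0},
    {"x":10,"y":45,"z":0,"ax":0,"ay":0,"az":-5.2,"hand":0},
    {"x":6,"y":46,"z":0,"ax":0,"ay":0,"az":-5.2,"hand":0},
    {"x":2,"y":46,"z":0,"ax":0,"ay":0,"az":-5.2,"hand":0},
    {"x":-2,"y":46,"z":0,"ax":0,"ay":0,"az":-5.2,"hand":0},
    {"x":-6,"y":38,"z":0,"ax":0,"ay":0,"az":-4,"hand":0},
    {"x":-6,"y":25,"z":0,"ax":0,"ay":0,"az":-4,"hand":0},
    {"x":0,"y":0,"z":0,"ax":0,"ay":0,"az":0,"hand":0},
  ],
)

```text
t: 16.73
eef_pos: [610.6, 70.3, 206.9]
orientation: [-0.136, -3.115, -0.002]
ft_force: [-0.1, -0.8, -1.8]
finger_gap: 22.8
```

Run:
```python
from h import *
s,M=state();print(yaw_of(M))
plan([(626.3,81,222,175.5)],hand=0)
```

```text
t 16.73 p [610.6  70.3 206.9] gap 22.8 F [-0.1 -0.8 -1.8]
xax [-0.996  0.087  0.024] yax [0.087 0.996 0.   ] zax [-0.023  0.002 -1.   ] q [-0.33  0.55  0.18  1.64 -0.12  0.98  1.38]
175.01221053461478
1 [{"x": -14.4, "y": 12.0, "z": -15.4, "ax": 0.0, "ay": -1.3, "az": -0.5, "hand": 0}]
```

Request:
carry_out(
  plan=[
    {"x":0,"y":0,"z":-15,"ax":0,"ay":-1.3,"az":-0.5,"hand":0},
    {"x":-14.5,"y":12,"z":0,"ax":0,"ay":0,"az":0,"hand":0},
    {"x":0,"y":0,"z":0,"ax":0,"ay":0,"az":0,"hand":0},
  ],
)

```text
t: 17.1
eef_pos: [626.2, 77.6, 223.8]
orientation: [0.128, 3.137, -0.002]
ft_force: [-0.4, -0.7, -0.6]
finger_gap: 23.4
```

Run:
```python
from h import *
s,M=state();print(yaw_of(M))
im,d,st=save('wrist','w11.png');np.save('w11.npy',d);im2,d2,_=save('side','s11.png')
cv2.imwrite('pics/s11z.png',np.hstack([cv2.resize(im[180:440,200:440,::-1],None,fx=1.6,fy=1.6),cv2.resize(im2[180:310,235:355,::-1],None,fx=3.2,fy=3.2)]))
plan([(626.3,81,222,175.5)],hand=0)
```

```text
t 17.1 p [626.2  77.6 223.8] gap 23.4 F [-0.4 -0.7 -0.6]
xax [-0.997  0.082 -0.002] yax [ 0.082  0.997 -0.001] zax [ 0.002 -0.001 -1.   ] q [-0.34  0.54  0.18  1.6  -0.11  1.    1.36]
175.3158380294477
1 [{"x": -0.3, "y": 4.4, "z": 1.8, "ax": -0.1, "ay": 0.1, "az": -0.2, "hand": 0}]
```

View pics/s11z.png

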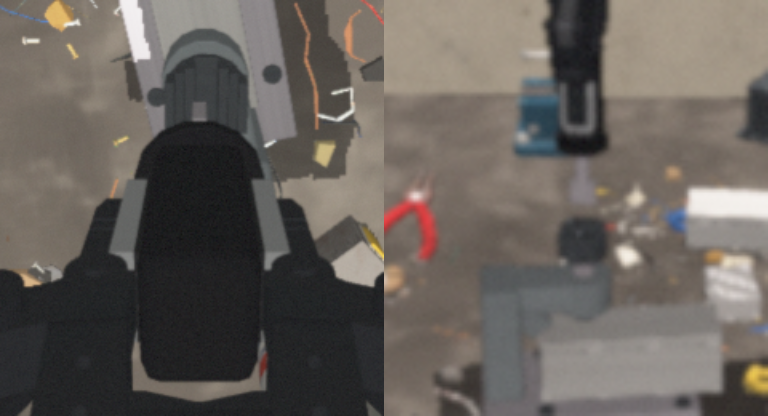

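The wrist view shows the blade just ahead of the slot (200,110), and the side view shows the driver above the head. Fine alignment next.

Request:
carry_out(
  plan=[
    {"x":0,"y":4,"z":0,"ax":0,"ay":0,"az":-0.2,"hand":0},
    {"x":0,"y":0,"z":10,"ax":0,"ay":0,"az":0,"hand":0},
    {"x":0,"y":0,"z":0,"ax":0,"ay":0,"az":0,"hand":0},
  ],
)

```text
t: 17.58
eef_pos: [625.2, 79.5, 213.5]
orientation: [0.126, 3.138, -0.003]
ft_force: [-0.2, -0.3, -0.9]
finger_gap: 23.3
```

Run:
```python
from h import *
s,M=state();print(yaw_of(M))
plan([(626.3,81,200,175.5)],hand=0)
```

```text
t 17.57 p [625.2  79.5 213.5] gap 23.3 F [-0.2 -0.3 -0.9]
xax [-0.997  0.08  -0.002] yax [ 0.08   0.997 -0.002] zax [ 0.001 -0.002 -1.   ] q [-0.34  0.55  0.18  1.61 -0.11  0.98  1.36]
175.39427062285571
1 [{"x": -0.9, "y": 1.6, "z": 13.5, "ax": -0.1, "ay": 0.1, "az": -0.1, "hand": 0}]
```

Request:
carry_out(
  plan=[
    {"x":-1,"y":2.5,"z":5,"ax":0,"ay":0,"az":0,"hand":0},
    {"x":0,"y":0,"z":0,"ax":0,"ay":0,"az":0,"hand":0},
  ],
)

```text
t: 17.82
eef_pos: [626.4, 82.0, 208.0]
orientation: [0.126, 3.138, -0.003]
ft_force: [-0.2, 0.3, -0.4]
finger_gap: 23.2
```

Run:
```python
from h import *
s,M=state();print(yaw_of(M))
plan([(626.3,81,200,175.5)],hand=0)
```

```text
t 17.82 p [626.4  82.  208. ] gap 23.2 F [-0.2  0.3 -0.4]
xax [-0.997  0.08  -0.001] yax [ 0.08   0.997 -0.002] zax [ 0.001 -0.002 -1.   ] q [-0.34  0.56  0.18  1.61 -0.11  0.97  1.36]
175.39232991773264
1 [{"x": 0.0, "y": -1.0, "z": 8.0, "ax": -0.1, "ay": 0.1, "az": -0.1, "hand": 0}]
```

Request:
carry_out(
  plan=[
    {"x":0,"y":-0.8,"z":4,"ax":0,"ay":0,"az":0,"hand":0},
    {"x":0,"y":0,"z":3,"ax":0,"ay":0,"az":0,"hand":0},
  ],
)

```text
t: 18.08
eef_pos: [626.5, 81.1, 200.7]
orientation: [0.126, 3.138, -0.003]
ft_force: [0.5, -0.3, -1.2]
finger_gap: 23.2
```

Run:
```python
from h import *
s,M=state();print(yaw_of(M))
im,d,st=save('wrist','w12.png');im2,d2,_=save('side','s12.png')
cv2.imwrite('pics/s12z.png',np.hstack([cv2.resize(im[180:440,200:440,::-1],None,fx=1.6,fy=1.6),cv2.resize(im2[180:310,235:355,::-1],None,fx=3.2,fy=3.2)]))
```

```text
t 18.07 p [626.5  81.1 200.7] gap 23.2 F [ 0.5 -0.3 -1.2]
xax [-0.997  0.08  -0.002] yax [ 0.08   0.997 -0.002] zax [ 0.001 -0.002 -1.   ] q [-0.34  0.57  0.18  1.62 -0.11  0.96  1.36]
175.39107980141748
```

View pics/s12z.png

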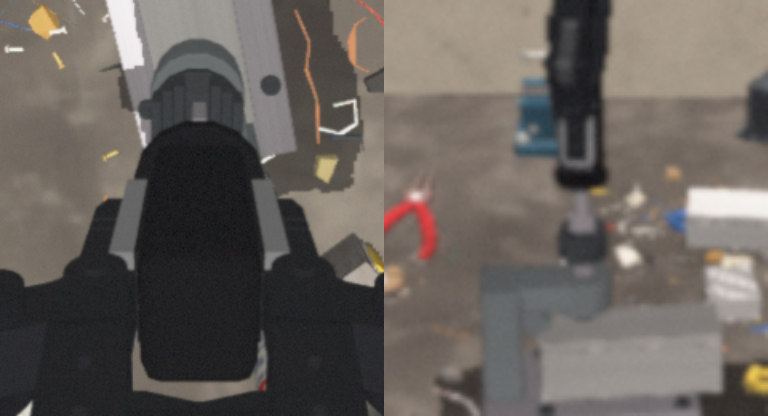

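The tip is about 5 mm inside the slot with no force. I'll go on to the floor.

Request:
carry_out(
  plan=[
    {"x":0,"y":0,"z":4,"ax":0,"ay":0,"az":0,"hand":0},
    {"x":0,"y":0,"z":3,"ax":0,"ay":0,"az":0,"hand":0},
    {"x":0,"y":0,"z":1.5,"ax":0,"ay":0,"az":0,"hand":0},
  ],
)

```text
t: 18.55
eef_pos: [626.5, 81.1, 191.7]
orientation: [0.126, 3.138, -0.003]
ft_force: [0.4, 0.5, 0.1]
finger_gap: 23.2
```

Request:
carry_out(
  plan=[
    {"x":0,"y":0,"z":1.2,"ax":0,"ay":0,"az":0,"hand":0},
  ],
)

```text
t: 18.68
eef_pos: [626.9, 81.2, 191.1]
orientation: [0.126, 3.137, -0.003]
ft_force: [-2.0, 0.4, 14.7]
finger_gap: 23.1
```

Request:
carry_out(
  plan=[
    {"x":0,"y":0,"z":-0.5,"ax":0,"ay":0,"az":9,"hand":0},
    {"x":0,"y":0,"z":0,"ax":0,"ay":0,"az":9,"hand":0},
    {"x":0,"y":0,"z":0.5,"ax":0,"ay":0,"az":9,"hand":0},
    {"x":0,"y":0,"z":0.5,"ax":0,"ay":0,"az":9,"hand":0},
    {"x":0,"y":0,"z":0.5,"ax":0,"ay":0,"az":9,"hand":0},
  ],
)

```text
t: 19.3
eef_pos: [626.7, 80.2, 190.4]
orientation: [1.351, 2.833, -0.002]
ft_force: [-0.4, -0.8, -2.0]
finger_gap: 23.1
```

Run:
```python
from h import *
s,M=state();print(yaw_of(M),s['wrist_torque'])
plan([(626.3,81,s['eef_pos'][2],yaw_of(M))],hand=0)
```

```text
t 19.3 p [626.7  80.2 190.4] gap 23.1 F [-0.4 -0.8 -2. ]
xax [-0.629  0.777 -0.003] yax [0.777 0.629 0.   ] zax [ 0.002 -0.002 -1.   ] q [-0.47  0.61  0.38  1.64 -0.26  0.95  0.68]
129.01205446054735 [-0.07111686  0.12617787  0.15592778]
1 [{"x": 0.9, "y": 0.2, "z": -0.0, "ax": 0.0, "ay": 0.2, "az": 0.0, "hand": 0}]
```

Request:
carry_out(
  plan=[
    {"x":0.5,"y":0,"z":0.6,"ax":0,"ay":0,"az":9.5,"hand":0},
    {"x":0,"y":0,"z":0.6,"ax":0,"ay":0,"az":9.5,"hand":0},
    {"x":0,"y":0,"z":0.6,"ax":0,"ay":0,"az":9.5,"hand":0},
    {"x":0,"y":0,"z":0.6,"ax":0,"ay":0,"az":9.5,"hand":0},
    {"x":0,"y":0,"z":0.6,"ax":0,"ay":0,"az":9.5,"hand":0},
    {"x":0,"y":0,"z":0.6,"ax":0,"ay":0,"az":9.5,"hand":0},
  ],
)

```text
t: 20.05
eef_pos: [626.7, 80.4, 187.3]
orientation: [2.568, 1.803, 0.002]
ft_force: [-1.5, -0.8, -0.5]
finger_gap: 23.0
```

Run:
```python
from h import *
s,M=state();print(yaw_of(M),s['wrist_torque'])
plan([(626.3,81,s['eef_pos'][2],yaw_of(M))],hand=0)
```

```text
t 20.05 p [626.7  80.4 187.3] gap 23.0 F [-1.5 -0.8 -0.5]
xax [ 0.34   0.941 -0.001] yax [ 0.941 -0.34   0.004] zax [ 0.003 -0.003 -1.   ] q [-0.64  0.67  0.65  1.65 -0.47  0.98 -0.17]
70.15310490962888 [-0.16621144  0.30414479  0.13875979]
1 [{"x": 0.4, "y": -0.6, "z": -0.0, "ax": 0.2, "ay": 0.1, "az": 0.0, "hand": 0}]
```

Request:
carry_out(
  plan=[
    {"x":0.4,"y":-0.4,"z":0.6,"ax":0,"ay":0,"az":9.5,"hand":0},
    {"x":0,"y":0,"z":0.6,"ax":0,"ay":0,"az":9.5,"hand":0},
    {"x":0,"y":0,"z":0.6,"ax":0,"ay":0,"az":9.5,"hand":0},
    {"x":0,"y":0,"z":0.6,"ax":0,"ay":0,"az":9.5,"hand":0},
    {"x":0,"y":0,"z":0.6,"ax":0,"ay":0,"az":9.5,"hand":0},
    {"x":0,"y":0,"z":0.6,"ax":0,"ay":0,"az":9.5,"hand":0},
    {"x":0,"y":0,"z":0.6,"ax":0,"ay":0,"az":9.5,"hand":0},
  ],
)

```text
t: 20.92
eef_pos: [626.7, 80.5, 183.7]
orientation: [3.138, 0.041, 0.007]
ft_force: [-0.6, -0.8, 0.6]
finger_gap: 23.3
```

Run:
```python
from h import *
s,M=state();print(yaw_of(M),s['wrist_torque'])
plan([(626.3,81,s['eef_pos'][2],yaw_of(M))],hand=0)
```

```text
t 20.93 p [626.7  80.5 183.7] gap 23.3 F [-0.6 -0.8  0.6]
xax [1.    0.026 0.004] yax [ 0.026 -1.     0.004] zax [ 0.004 -0.004 -1.   ] q [-0.79  0.8   0.96  1.66 -0.73  1.07 -1.15]
1.5006298775407683 [-0.30990675  0.33300602  0.14537291]
1 [{"x": -0.4, "y": -0.6, "z": -0.0, "ax": 0.2, "ay": -0.3, "az": -0.0, "hand": 0}]
```

Request:
carry_out(
  plan=[
    {"x":0,"y":-0.4,"z":0.5,"ax":0,"ay":0,"az":7,"hand":0},
    {"x":0,"y":0,"z":0.5,"ax":0,"ay":0,"az":7,"hand":0},
    {"x":0,"y":0,"z":0.5,"ax":0,"ay":0,"az":0,"hand":0},
  ],
)

```text
t: 21.3
eef_pos: [626.8, 80.5, 182.5]
orientation: [3.117, -0.354, 0.008]
ft_force: [-1.9, -0.4, 5.6]
finger_gap: 23.1
```

Run:
```python
from h import *
s,M=state();print(yaw_of(M),s['wrist_torque'])
```

```text
t 21.3 p [626.8  80.5 182.5] gap 23.1 F [-1.9 -0.4  5.6]
xax [ 0.975 -0.224  0.006] yax [-0.224 -0.975  0.004] zax [ 0.005 -0.005 -1.   ] q [-0.81  0.84  1.02  1.66 -0.78  1.1  -1.36]
-12.959514186774138 [-0.06685437  0.46127895  0.04948224]
```

Floor contact at TCP 182.5 against 191.2 before: 8.7 mm lower, so 2.9 rad. The turn itself gives 3.06 rad. Back off the slack, lift, and look at the slot.

Request:
carry_out(
  plan=[
    {"x":0,"y":0,"z":-0.5,"ax":0,"ay":0,"az":-8,"hand":0},
    {"x":0,"y":0,"z":-10,"ax":0,"ay":0,"az":0,"hand":0},
    {"x":0,"y":0,"z":-20,"ax":0,"ay":0,"az":0,"hand":0},
    {"x":0,"y":0,"z":-40,"ax":0,"ay":0,"az":0,"hand":0},
    {"x":-40,"y":0,"z":-10,"ax":0,"ay":0,"az":0,"hand":0},
    {"x":-40,"y":0,"z":0,"ax":0,"ay":0,"az":0,"hand":0},
    {"x":0,"y":0,"z":0,"ax":0,"ay":0,"az":0,"hand":0},
  ],
)

```text
t: 22.18
eef_pos: [545.5, 87.2, 270.9]
orientation: [3.136, -0.136, 0.013]
ft_force: [-0.2, 0.3, -0.5]
finger_gap: 23.0
```

```bash
cat > slot.py <<'E'
from h import *
def slot(d,st):
    p,uv=cloud('wrist',d,st=st)
    r=np.hypot(p[:,0]-626.4,p[:,1]-81);q=p[(r<17)&(p[:,2]>100)&(p[:,2]<145)]
    top=np.percentile(q[:,2],75);print(len(q),'top',top)
    l=q[q[:,2]<top-6];print('floor',len(l),np.percentile(l[:,2],[25,50,75]))
    img=np.zeros((44,44),float);cx=((q[:,0]-626.4)+22).astype(int);cy=((q[:,1]-81)+22).astype(int)
    img[cx,cy]=np.clip(128+(q[:,2]-top+7)*10,20,255)
    cv2.imwrite('pics/hd2.png',cv2.resize(img[::-1,::-1].astype(np.uint8),None,fx=9,fy=9,interpolation=0))
    c=l[:,:2]-l[:,:2].mean(0);w,v=np.linalg.eigh(c.T@c);print('dir',np.degrees(np.arctan2(v[1,1],v[0,1]))%180)
    m=(p[:,2]>56)&(p[:,2]<68)&(abs(p[:,0]-580)<80)&(abs(p[:,1]-77)<50);b=p[m];print('block',len(b),np.median(b[:,2]),cv2.minAreaRect(b[:,:2].astype(np.float32)))
E
python3 - <<'E'
from slot import *
s,M=state();print(yaw_of(M))
im,d,st=save('wrist','w13.png');np.save('w13.npy',d)
slot(d,st)
E
```

```text
t 22.18 p [545.5  87.2 270.9] gap 23.0 F [-0.2  0.3 -0.5]
xax [ 0.996 -0.087  0.008] yax [-0.087 -0.996  0.002] zax [ 0.008 -0.003 -1.   ] q [-1.01  0.62  1.15  1.79 -0.62  1.14 -1.31]
-4.978250255443946
1805 top 131.9864173012262
floor 581 [117.31069992 117.79119572 118.29580436]
dir 2.558049911863293
block 4166 61.43231474978384 ((593.7225341796875, 77.38970947265625), (130.10696411132812, 44.272499084472656), 6.851824760437012)
```

View pics/w13.png

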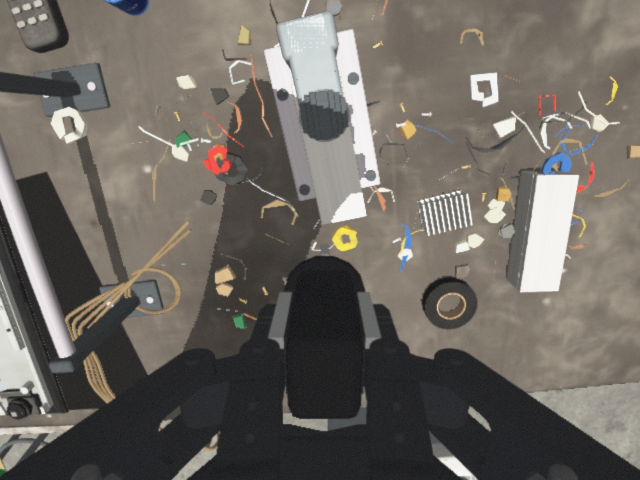

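View pics/hd2.png

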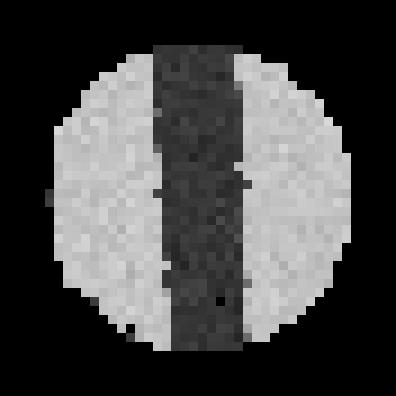

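Slot now at +2.5° (turned 174.9°), floor ≈118.3 → angle ≈ 3.2 rad, in the window; block still at x −32.8, y 0.5. Now the driver goes back.

Run:
```python
from h import *
plan([(449.4,-345.6,250,123.7,14)],hand=0)
```

```text
14 [{"x": -4.3, "y": 31.4, "z": 1.5, "ax": 0.0, "ay": -0.0, "az": -9.2, "hand": 0}, {"x": -9.2, "y": 30.3, "z": 1.5, "ax": 0.1, "ay": -0.0, "az": -9.2, "hand": 0}, {"x": -14.0, "y": 28.4, "z": 1.5, "ax": 0.0, "ay": -0.0, "az": -9.2, "hand": 0}, {"x": -18.3, "y": 25.8, "z": 1.5, "ax": 0.1, "ay": -0.0, "az": -9.2, "hand": 0}, {"x": -22.2, "y": 22.6, "z": 1.4, "ax": 0.1, "ay": -0.0, "az": -9.2, "hand": 0}, {"x": -25.6, "y": 18.7, "z": 1.4, "ax": 0.0, "ay": -0.0, "az": -9.2, "hand": 0}, {"x": -28.2, "y": 14.4, "z": 1.4, "ax": 0.1, "ay": -0.0, "az": -9.2, "hand": 0}, {"x": -30.2, "y": 9.7, "z": 1.4, "ax": 0.0, "ay": -0.0, "az": -9.2, "hand": 0}, {"x": -31.3, "y": 4.8, "z": 1.4, "ax": 0.1, "ay": -0.0, "az": -9.2, "hand": 0}, {"x": -31.7, "y": -0.3, "z": 1.4, "ax": 0.1, "ay": -0.0, "az": -9.2, "hand": 0}, {"x": -31.3, "y": -5.4, "z": 1.4, "ax": 0.0, "ay": -0.0, "az": -9.2, "hand": 0}, {"x": -30.0, "y": -10.3, "z": 1.4, "ax": 0.1, "ay": -0.0, "az": -9.2, "hand": 0}, {"x": -28.0, "y": -14.9, "z": 1.4, "ax": 0.1, "ay": -0.1, "az": -9.1, "hand": 0}, {"x": -25.2, "y": -19.2, "z": 1.5, "ax": -0.0, "ay": -0.1, "az": -9.1, "hand": 0}]
```

Request:
carry_out(
  plan=[
    {"x":-4.3,"y":31.4,"z":0,"ax":0,"ay":0,"az":-9.2,"hand":0},
    {"x":-9.2,"y":30.3,"z":0,"ax":0,"ay":0,"az":-9.2,"hand":0},
    {"x":-14,"y":28.4,"z":0,"ax":0,"ay":0,"az":-9.2,"hand":0},
    {"x":-18.3,"y":25.8,"z":0,"ax":0,"ay":0,"az":-9.2,"hand":0},
    {"x":-22.2,"y":22.6,"z":0,"ax":0,"ay":0,"az":-9.2,"hand":0},
    {"x":-25.6,"y":18.7,"z":0,"ax":0,"ay":0,"az":-9.2,"hand":0},
    {"x":-28.2,"y":14.4,"z":0,"ax":0,"ay":0,"az":-9.2,"hand":0},
    {"x":-30.2,"y":9.7,"z":0,"ax":0,"ay":0,"az":-9.2,"hand":0},
    {"x":-31.3,"y":4.8,"z":0,"ax":0,"ay":0,"az":-9.2,"hand":0},
  ],
)

```text
t: 23.35
eef_pos: [494.2, -202.8, 278.3]
orientation: [2.394, 2.008, 0.014]
ft_force: [0.1, 0.3, -0.9]
finger_gap: 23.1
```

Run:
```python
from h import *
s,M=state();print(yaw_of(M))
plan([(449.4,-345.6,240,123.7)],hand=0,step=40)
```

```text
t 23.35 p [ 494.2 -202.8  278.3] gap 23.1 F [ 0.1  0.3 -0.9]
xax [ 0.174  0.985 -0.004] yax [ 0.985 -0.174  0.019] zax [ 0.018 -0.008 -1.   ] q [-0.27  0.39  0.74  1.82 -0.31  1.02  0.42]
79.96863101792306
5 [{"x": -29.6, "y": -4.0, "z": 7.7, "ax": 0.2, "ay": 0.1, "az": -8.7, "hand": 0}, {"x": -28.7, "y": -8.4, "z": 7.7, "ax": 0.2, "ay": 0.1, "az": -8.8, "hand": 0}, {"x": -27.1, "y": -12.7, "z": 7.7, "ax": 0.2, "ay": 0.1, "az": -8.7, "hand": 0}, {"x": -24.9, "y": -16.6, "z": 7.7, "ax": 0.2, "ay": 0.2, "az": -8.8, "hand": 0}, {"x": -22.1, "y": -20.2, "z": 7.6, "ax": 0.1, "ay": 0.1, "az": -8.7, "hand": 0}]
```

Request:
carry_out(
  plan=[
    {"x":-29.6,"y":-4,"z":8,"ax":0.2,"ay":0.1,"az":-8.7,"hand":0},
    {"x":-28.7,"y":-8.4,"z":8,"ax":0.2,"ay":0.1,"az":-8.8,"hand":0},
    {"x":-27,"y":-12.7,"z":8,"ax":0.2,"ay":0.1,"az":-8.7,"hand":0},
    {"x":-22,"y":-15,"z":8,"ax":0.2,"ay":0.2,"az":-8.8,"hand":0},
    {"x":-14,"y":-12,"z":5,"ax":0.1,"ay":0.1,"az":-7,"hand":0},
    {"x":0,"y":0,"z":0,"ax":0,"ay":0,"az":0,"hand":0},
  ],
)

```text
t: 24.1
eef_pos: [454.7, -344.5, 244.3]
orientation: [1.508, 2.75, -0.003]
ft_force: [0.4, 1.0, -1.1]
finger_gap: 23.3
```

Run:
```python
from h import *
s,M=state();print(yaw_of(M))
plan([(449.4,-345.6,170,123.7)],hand=0,step=40)
```

```text
t 24.1 p [ 454.7 -344.5  244.3] gap 23.3 F [ 0.4  1.  -1.1]
xax [-0.538  0.843 -0.006] yax [0.843 0.538 0.001] zax [ 0.004 -0.004 -1.   ] q [ 0.17  0.46  0.53  1.76 -0.27  0.99  1.37]
122.53856367050078
2 [{"x": 1.2, "y": -2.5, "z": 37.1, "ax": 0.0, "ay": 0.2, "az": -0.6, "hand": 0}, {"x": 1.1, "y": -2.6, "z": 37.2, "ax": 0.0, "ay": 0.1, "az": -0.6, "hand": 0}]
```

Request:
carry_out(
  plan=[
    {"x":2.3,"y":-5,"z":20,"ax":0,"ay":0.3,"az":-1.2,"hand":0},
    {"x":0,"y":0,"z":40,"ax":0,"ay":0,"az":0,"hand":0},
    {"x":0,"y":0,"z":25,"ax":0,"ay":0,"az":0,"hand":0},
    {"x":0,"y":0,"z":0,"ax":0,"ay":0,"az":0,"hand":0},
  ],
)

```text
t: 24.6
eef_pos: [452.2, -345.6, 159.5]
orientation: [1.496, 2.757, 0.001]
ft_force: [-0.8, 0.5, -0.8]
finger_gap: 23.3
```

Run:
```python
from h import *
s,M=state();print(yaw_of(M))
plan([(449.4,-345.6,130,123.7)],hand=0,step=40)
```

```text
t 24.6 p [ 452.2 -345.6  159.5] gap 23.3 F [-0.8  0.5 -0.8]
xax [-0.545  0.838 -0.003] yax [0.838 0.545 0.003] zax [ 0.004 -0.001 -1.   ] q [ 0.22  0.57  0.47  1.84 -0.34  0.81  1.44]
123.02266539438469
1 [{"x": 1.6, "y": -2.5, "z": 29.5, "ax": 0.2, "ay": 0.2, "az": -0.7, "hand": 0}]
```

Request:
carry_out(
  plan=[
    {"x":1.8,"y":-3,"z":10,"ax":0.1,"ay":0.2,"az":-0.7,"hand":0},
    {"x":0,"y":0,"z":18,"ax":0,"ay":0,"az":0,"hand":0},
    {"x":0,"y":0,"z":0,"ax":0,"ay":0,"az":0,"hand":0},
  ],
)

```text
t: 24.98
eef_pos: [450.0, -345.9, 131.9]
orientation: [1.481, 2.767, 0.001]
ft_force: [0.8, -0.6, -0.2]
finger_gap: 22.9
```

Run:
```python
from h import *
s,M=state();print(yaw_of(M))
im,d,st=save('scene','s14.png');im2,_,_=save('side','s14b.png');cv2.imwrite('pics/s14z.png',np.hstack([cv2.resize(im[280:410,370:510,::-1],None,fx=3,fy=3),cv2.resize(im2[130:240,310:430,::-1],(425,390))]))
plan([(449.4,-345.6,77,123.7)],hand=0,step=20)
```

```text
t 24.98 p [ 450.  -345.9  131.9] gap 22.9 F [ 0.8 -0.6 -0.2]
xax [-0.554  0.832 -0.002] yax [0.832 0.554 0.002] zax [ 0.003 -0.    -1.   ] q [ 0.24  0.6   0.44  1.86 -0.36  0.75  1.47]
123.67278541039605
3 [{"x": 0.5, "y": -0.2, "z": 18.7, "ax": 0.1, "ay": 0.1, "az": -0.0, "hand": 0}, {"x": 0.4, "y": -0.1, "z": 18.6, "ax": 0.0, "ay": 0.0, "az": -0.0, "hand": 0}, {"x": 0.4, "y": -0.2, "z": 18.7, "ax": 0.1, "ay": 0.1, "az": -0.0, "hand": 0}]
```

View pics/s14z.png

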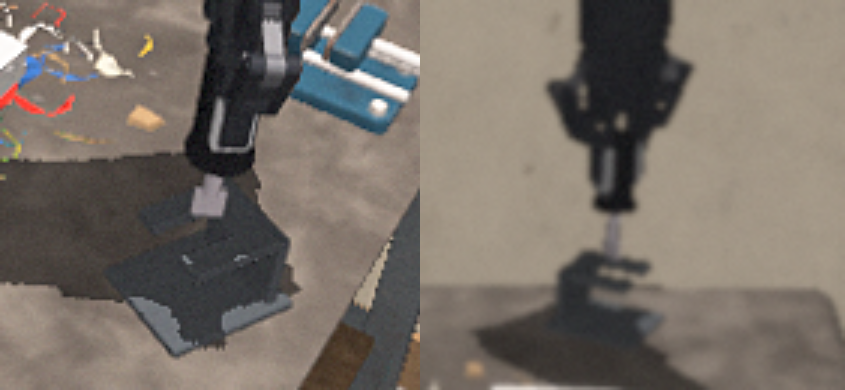

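Driver is above the fork slot, blade at (210,195) left and (612,240) right. I'll lower it slowly.

Request:
carry_out(
  plan=[
    {"x":0.5,"y":-0.2,"z":15,"ax":0.1,"ay":0.1,"az":0,"hand":0},
    {"x":0,"y":0,"z":15,"ax":0,"ay":0,"az":0,"hand":0},
    {"x":0,"y":0,"z":10,"ax":0,"ay":0,"az":0,"hand":0},
    {"x":0,"y":0,"z":5,"ax":0,"ay":0,"az":0,"hand":0},
  ],
)

```text
t: 25.58
eef_pos: [450.3, -346.2, 85.3]
orientation: [1.482, 2.767, 0.0]
ft_force: [0.5, 0.7, 0.0]
finger_gap: 23.1
```

Run:
```python
from h import *
s,M=state();print(yaw_of(M))
plan([(449.4,-345.6,77,123.7)],hand=0,step=20)
```

```text
t 25.57 p [ 450.3 -346.2   85.3] gap 23.1 F [0.5 0.7 0. ]
xax [-0.554  0.832 -0.002] yax [0.832 0.554 0.001] zax [ 0.002 -0.001 -1.   ] q [ 0.27  0.67  0.4   1.88 -0.4   0.66  1.5 ]
123.65963526225757
1 [{"x": 1.0, "y": -0.4, "z": 8.3, "ax": 0.1, "ay": 0.1, "az": -0.0, "hand": 0}]
```

Request:
carry_out(
  plan=[
    {"x":1,"y":-0.4,"z":5,"ax":0,"ay":0,"az":0,"hand":0},
    {"x":0,"y":0,"z":3,"ax":0,"ay":0,"az":0,"hand":0},
  ],
)

```text
t: 25.82
eef_pos: [449.3, -345.7, 76.6]
orientation: [1.482, 2.767, -0.0]
ft_force: [-0.6, 0.1, -0.3]
finger_gap: 23.3
```

Request:
carry_out(
  plan=[
    {"x":0,"y":0,"z":1,"ax":0,"ay":0,"az":0,"hand":0},
  ],
)

```text
t: 25.95
eef_pos: [449.3, -345.8, 76.2]
orientation: [1.482, 2.767, 0.0]
ft_force: [-6.0, 6.3, 27.3]
finger_gap: 23.0
```

Collar is on the prongs (27 N). I'll ease off, open, and lift.

Request:
carry_out(
  plan=[
    {"x":0,"y":0,"z":-0.6,"ax":0,"ay":0,"az":0,"hand":0},
    {"x":0,"y":0,"z":0,"ax":0,"ay":0,"az":0,"hand":50},
    {"x":0,"y":0,"z":0,"ax":0,"ay":0,"az":0,"hand":100},
    {"x":0,"y":0,"z":0,"ax":0,"ay":0,"az":0,"hand":100},
    {"x":0,"y":0,"z":0,"ax":0,"ay":0,"az":0,"hand":100},
    {"x":0,"y":0,"z":-25,"ax":0,"ay":0,"az":0,"hand":100},
    {"x":0,"y":0,"z":-50,"ax":0,"ay":0,"az":0,"hand":100},
    {"x":0,"y":0,"z":-50,"ax":0,"ay":0,"az":0,"hand":100},
    {"x":0,"y":0,"z":-40,"ax":0,"ay":0,"az":0,"hand":100},
  ],
)

```text
t: 27.08
eef_pos: [447.9, -345.0, 244.3]
orientation: [-1.483, -2.767, -0.0]
ft_force: [-0.5, 0.1, -1.3]
finger_gap: 85.7
```

Run:
```python
from h import *
s,M=state();print(yaw_of(M))
im,d,st=save('wrist','w15.png')
p,uv=cloud('wrist',d,st=st)
m=(abs(p[:,0]-448)<50)&(abs(p[:,1]+345)<50)
q=p[m&(p[:,2]>115)&(p[:,2]<130)];print(len(q),cv2.minAreaRect(q[:,:2].astype(np.float32)),np.median(q[:,2]))
plan([(*f(-150),190,187.3)])
```

```text
t 27.07 p [ 447.9 -345.   244.3] gap 85.7 F [-0.5  0.1 -1.3]
xax [-0.554  0.833  0.002] yax [ 0.833  0.554 -0.001] zax [-0.002  0.001 -1.   ] q [ 0.17  0.46  0.53  1.76 -0.27  0.99  1.4 ]
123.61994941382835
1263 ((449.7193908691406, -344.6799621582031), (24.05545997619629, 29.806034088134766), 32.934852600097656) 122.05627346463251
9 [{"x": 36.1, "y": 27.7, "z": 6.5, "ax": -0.0, "ay": 0.0, "az": -7.1, "hand": 100}, {"x": 32.4, "y": 32.0, "z": 6.5, "ax": -0.0, "ay": 0.0, "az": -7.1, "hand": 100}, {"x": 28.1, "y": 35.7, "z": 6.5, "ax": -0.0, "ay": 0.0, "az": -7.1, "hand": 100}, {"x": 23.5, "y": 38.9, "z": 6.5, "ax": -0.0, "ay": 0.0, "az": -7.1, "hand": 100}, {"x": 18.5, "y": 41.5, "z": 6.5, "ax": -0.0, "ay": 0.0, "az": -7.1, "hand": 100}, {"x": 13.3, "y": 43.5, "z": 6.4, "ax": -0.0, "ay": 0.0, "az": -7.1, "hand": 100}, {"x": 7.8, "y": 44.8, "z": 6.5, "ax": -0.0, "ay": 0.1, "az": -7.0, "hand": 100}, {"x": 2.2, "y": 45.5, "z": 6.4, "ax": -0.0, "ay": 0.0, "az": -7.1, "hand": 100}, {"x": -3.4, "y": 45.4, "z": 6.5, "ax": -0.1, "ay": 0.1, "az": -7.0, "hand": 100}]
```

View pics/w15.png

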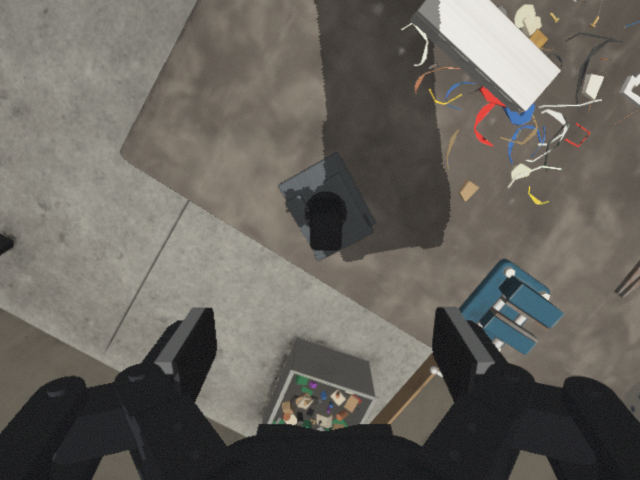

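Driver stands upright in the fork at (325,215), axis (449.7, −344.7), top at the same height as at first. Back to the block.

Request:
carry_out(
  plan=[
    {"x":34,"y":31,"z":3,"ax":0,"ay":0,"az":-7.1,"hand":100},
    {"x":30,"y":36,"z":3,"ax":0,"ay":0,"az":-7.1,"hand":100},
    {"x":25,"y":40,"z":3,"ax":0,"ay":0,"az":-7.1,"hand":100},
    {"x":20,"y":43,"z":3,"ax":0,"ay":0,"az":-7.1,"hand":100},
    {"x":14,"y":45,"z":3,"ax":0,"ay":0,"az":-7.1,"hand":100},
    {"x":8,"y":46,"z":3,"ax":0,"ay":0,"az":-7.1,"hand":100},
    {"x":2,"y":47,"z":3,"ax":0,"ay":0,"az":-7.1,"hand":100},
    {"x":-4,"y":46,"z":3,"ax":0,"ay":0,"az":-7,"hand":100},
    {"x":-10,"y":40,"z":3,"ax":0,"ay":0,"az":-4,"hand":100},
    {"x":0,"y":0,"z":0,"ax":0,"ay":0,"az":0,"hand":100},
  ],
)

```text
t: 28.38
eef_pos: [523.2, 75.7, 220.5]
orientation: [-0.172, 3.129, -0.005]
ft_force: [-0.3, -0.2, -0.1]
finger_gap: 85.6
```

Run:
```python
from h import *
s,M=state();print(yaw_of(M),instop(s['eef_pos']))
plan([(*f(-73,0.5),190,187.3)])
```

```text
t 28.38 p [523.2  75.7 220.5] gap 85.6 F [-0.3 -0.2 -0.1]
xax [-0.994 -0.109 -0.007] yax [-0.109  0.994 -0.004] zax [ 0.008 -0.003 -1.   ] q [-0.39  0.38  0.18  1.88 -0.08  0.88  1.5 ]
-173.7152385235088 [-103.     7.9]
1 [{"x": -29.9, "y": -6.8, "z": 30.8, "ax": -0.2, "ay": 0.4, "az": -1.0, "hand": 100}]
```

Request:
carry_out(
  plan=[
    {"x":-30,"y":-7,"z":30,"ax":-0.2,"ay":0.4,"az":-1,"hand":100},
    {"x":0,"y":0,"z":50,"ax":0,"ay":0,"az":0,"hand":100},
    {"x":0,"y":0,"z":25,"ax":0,"ay":0,"az":0,"hand":100},
    {"x":0,"y":0,"z":0,"ax":0,"ay":0,"az":0,"hand":100},
  ],
)

```text
t: 28.88
eef_pos: [555.2, 69.4, 113.2]
orientation: [-0.195, 3.134, -0.001]
ft_force: [-0.1, 0.5, 0.2]
finger_gap: 85.2
```

Run:
```python
from h import *
s,M=state();print(yaw_of(M),instop(s['eef_pos']))
plan([(*f(-73,0.5),70,187.2)])
```

```text
t 28.88 p [555.2  69.4 113.2] gap 85.2 F [-0.1  0.5  0.2]
xax [-0.992 -0.124 -0.002] yax [-0.124  0.992 -0.001] zax [ 0.002 -0.001 -1.   ] q [-0.33  0.58  0.14  1.88 -0.12  0.69  1.58]
-172.89127904150868 [-72.   -2.5]
1 [{"x": 1.1, "y": 3.0, "z": 43.2, "ax": -0.1, "ay": 0.1, "az": -0.1, "hand": 100}]
```

Request:
carry_out(
  plan=[
    {"x":1,"y":3.5,"z":20,"ax":0,"ay":0,"az":0,"hand":100},
    {"x":0,"y":0,"z":35,"ax":0,"ay":0,"az":0,"hand":100},
    {"x":0,"y":0,"z":20,"ax":0,"ay":0,"az":0,"hand":100},
    {"x":0,"y":0,"z":0,"ax":0,"ay":0,"az":0,"hand":100},
  ],
)

```text
t: 29.38
eef_pos: [556.5, 71.0, 41.6]
orientation: [-0.189, 3.128, -0.001]
ft_force: [0.4, 0.2, -0.5]
finger_gap: 85.7
```

Run:
```python
from h import *
s,M=state();print(yaw_of(M),instop(s['eef_pos']))
plan([(*f(-73,0.5),21,187.2)])
```

```text
t 29.38 p [556.5  71.   41.6] gap 85.7 F [ 0.4  0.2 -0.5]
xax [-0.993 -0.12  -0.007] yax [-0.12   0.993 -0.001] zax [ 0.008 -0.    -1.   ] q [-0.32  0.7   0.12  1.91 -0.14  0.54  1.59]
-173.0988321805712 [-70.5  -1.1]
1 [{"x": 2.7, "y": 1.6, "z": 20.6, "ax": -0.1, "ay": 0.4, "az": -0.3, "hand": 100}]
```

Request:
carry_out(
  plan=[
    {"x":3.5,"y":2,"z":12,"ax":0,"ay":0.4,"az":-0.3,"hand":100},
    {"x":0,"y":0,"z":8,"ax":0,"ay":0,"az":0,"hand":100},
    {"x":0,"y":0,"z":0,"ax":0,"ay":0,"az":0,"hand":100},
  ],
)

```text
t: 29.75
eef_pos: [554.1, 72.6, 23.1]
orientation: [-0.197, 3.132, -0.001]
ft_force: [0.4, -0.4, -0.3]
finger_gap: 85.5
```

Run:
```python
from h import *
s,M=state();print(yaw_of(M),instop(s['eef_pos']))
```

```text
t 29.75 p [554.1  72.6  23.1] gap 85.5 F [ 0.4 -0.4 -0.3]
xax [-0.992 -0.125 -0.003] yax [-0.125  0.992 -0.001] zax [ 0.003 -0.001 -1.   ] q [-0.31  0.73  0.11  1.92 -0.14  0.5   1.59]
-172.81084767047238 [-72.7   0.8]
```

Request:
carry_out(
  plan=[
    {"x":0,"y":0,"z":0,"ax":0,"ay":0,"az":0,"hand":60},
    {"x":0,"y":0,"z":0,"ax":0,"ay":0,"az":0,"hand":20},
    {"x":0,"y":0,"z":0,"ax":0,"ay":0,"az":0,"hand":20},
    {"x":0,"y":0,"z":0,"ax":0,"ay":0,"az":0,"hand":20},
    {"x":0,"y":0,"z":0,"ax":0,"ay":0,"az":0,"hand":20},
  ],
  squeeze=60,
)

```text
t: 30.38
eef_pos: [554.5, 72.5, 24.0]
orientation: [-0.196, 3.131, -0.001]
ft_force: [-0.6, 0.9, -1.6]
finger_gap: 43.1
```

Request:
carry_out(
  plan=[
    {"x":6,"y":0,"z":0,"ax":0,"ay":0,"az":0,"hand":20},
    {"x":6,"y":0,"z":0,"ax":0,"ay":0,"az":0,"hand":20},
  ],
)

```text
t: 30.62
eef_pos: [542.7, 71.1, 24.0]
orientation: [-0.196, 3.13, -0.001]
ft_force: [3.9, 0.5, -3.2]
finger_gap: 43.2
```

Drag force 4 N is felt and the block is moving. I'll continue.

Request:
carry_out(
  plan=[
    {"x":5,"y":0,"z":0.2,"ax":0,"ay":0,"az":0,"hand":20},
    {"x":5,"y":0,"z":0,"ax":0,"ay":0,"az":0,"hand":20},
    {"x":5,"y":0,"z":0,"ax":0,"ay":0,"az":0,"hand":20},
    {"x":3,"y":0,"z":0,"ax":0,"ay":0,"az":0,"hand":20},
  ],
)

```text
t: 31.12
eef_pos: [523.7, 68.7, 24.0]
orientation: [-0.196, 3.129, -0.001]
ft_force: [3.3, 0.8, -3.3]
finger_gap: 43.2
```

Request:
carry_out(
  plan=[
    {"x":3,"y":0,"z":0,"ax":0,"ay":0,"az":0,"hand":20},
    {"x":0,"y":0,"z":0,"ax":0,"ay":0,"az":0,"hand":20},
  ],
)

```text
t: 31.38
eef_pos: [520.2, 68.3, 23.9]
orientation: [-0.196, 3.129, -0.001]
ft_force: [0.3, -0.2, 0.8]
finger_gap: 43.7
```

Run:
```python
from h import *
s,M=state();print(yaw_of(M),instop(s['eef_pos']))
im2,_,_=save('side','s16.png');cv2.imwrite('pics/s16z.png',cv2.resize(im2[220:330,240:400,::-1],None,fx=4.5,fy=4.5))
```

```text
t 31.38 p [520.2  68.3  23.9] gap 43.7 F [ 0.3 -0.2  0.8]
xax [-0.992 -0.125 -0.006] yax [-0.125  0.992 -0.001] zax [ 0.006 -0.    -1.   ] q [-0.32  0.69  0.1   2.01 -0.15  0.44  1.59]
-172.8251545839816 [-106.9    0.9]
```

View pics/s16z.png

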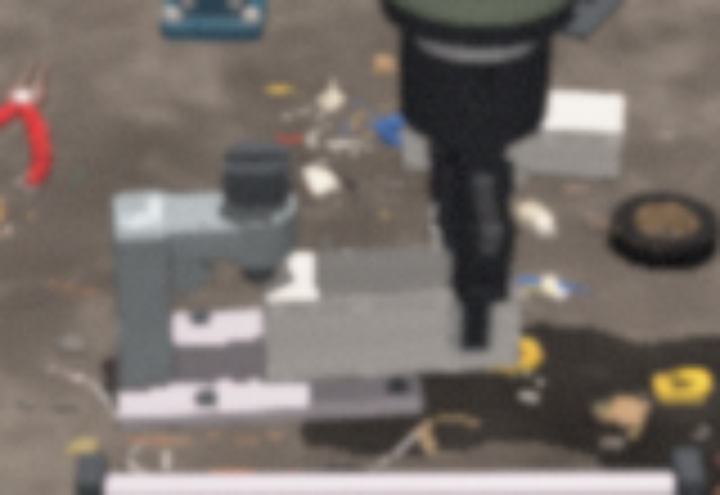

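The block end has come past the foot and the drag was felt through −63 mm. Now clear of the boss, then up and over to the bar.

Request:
carry_out(
  plan=[
    {"x":15,"y":0,"z":0,"ax":0,"ay":0,"az":0,"hand":20},
    {"x":20,"y":0,"z":-1,"ax":0,"ay":0,"az":0,"hand":20},
    {"x":6,"y":0,"z":-30,"ax":0,"ay":0,"az":0,"hand":20},
    {"x":0,"y":0,"z":-50,"ax":0,"ay":0,"az":0,"hand":20},
    {"x":0,"y":0,"z":-50,"ax":0,"ay":0,"az":0,"hand":20},
    {"x":0,"y":0,"z":-45,"ax":0,"ay":0,"az":0,"hand":20},
    {"x":0,"y":0,"z":0,"ax":0,"ay":0,"az":0,"hand":20},
  ],
)

```text
t: 32.3
eef_pos: [474.4, 62.4, 203.3]
orientation: [0.196, -3.133, 0.002]
ft_force: [0.9, 0.2, -3.8]
finger_gap: 43.8
```

Run:
```python
from h import *
s,M=state();print(yaw_of(M),instop(s['eef_pos']))
im2,_,_=save('side','s17.png')
plan([(519.4,332.9,205,181.8)],hand=20,step=40)
```

```text
t 32.3 p [474.4  62.4 203.3] gap 43.8 F [ 0.9  0.2 -3.8]
xax [-0.992 -0.125  0.002] yax [-0.125  0.992 -0.001] zax [-0.002 -0.002 -1.   ] q [-0.41  0.33  0.19  2.01 -0.08  0.81  1.53]
-172.82925288206062 [-153.     0.8]
7 [{"x": -11.3, "y": 37.5, "z": -0.6, "ax": -0.0, "ay": -0.0, "az": 0.8, "hand": 20}, {"x": -10.8, "y": 37.7, "z": -0.6, "ax": -0.0, "ay": -0.0, "az": 0.8, "hand": 20}, {"x": -10.3, "y": 37.8, "z": -0.6, "ax": -0.0, "ay": -0.1, "az": 0.8, "hand": 20}, {"x": -9.7, "y": 38.0, "z": -0.6, "ax": -0.0, "ay": -0.0, "az": 0.7, "hand": 20}, {"x": -9.3, "y": 38.1, "z": -0.6, "ax": -0.0, "ay": -0.1, "az": 0.8, "hand": 20}, {"x": -8.8, "y": 38.2, "z": -0.5, "ax": -0.1, "ay": -0.0, "az": 0.7, "hand": 20}, {"x": -8.3, "y": 38.4, "z": -0.5, "ax": -0.0, "ay": -0.1, "az": 0.8, "hand": 20}]
```

View pics/s17.png

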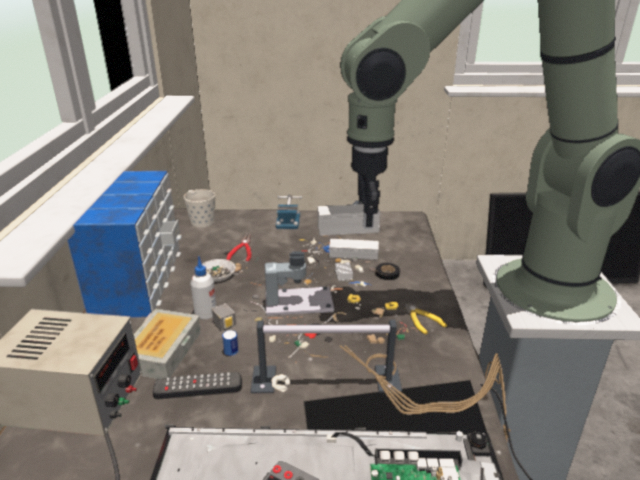

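Block held level at (348,218). I'll carry it to the bar.

Request:
carry_out(
  plan=[
    {"x":-11,"y":37,"z":0,"ax":0,"ay":0,"az":0.8,"hand":20},
    {"x":-11,"y":38,"z":0,"ax":0,"ay":0,"az":0.8,"hand":20},
    {"x":-10,"y":38,"z":0,"ax":0,"ay":0,"az":0.8,"hand":20},
    {"x":-10,"y":38,"z":0,"ax":0,"ay":0,"az":0.8,"hand":20},
    {"x":-9,"y":38,"z":0,"ax":0,"ay":0,"az":0.8,"hand":20},
    {"x":-9,"y":36,"z":0,"ax":0,"ay":0,"az":0.7,"hand":20},
    {"x":-8,"y":24,"z":0,"ax":0,"ay":0,"az":0.7,"hand":20},
    {"x":0,"y":0,"z":0,"ax":0,"ay":0,"az":0,"hand":20},
  ],
)

```text
t: 33.35
eef_pos: [514.7, 320.5, 183.7]
orientation: [0.041, -3.116, 0.022]
ft_force: [-0.6, -1.2, -2.3]
finger_gap: 43.4
```

Run:
```python
from h import *
s,M=state();print(yaw_of(M))
plan([(519.4,332.9,180,181.8)],hand=20,step=40)
```

```text
t 33.35 p [514.7 320.5 183.7] gap 43.4 F [-0.6 -1.2 -2.3]
xax [-0.999 -0.026  0.026] yax [-0.027  1.    -0.014] zax [-0.025 -0.014 -1.   ] q [-0.76  0.57  0.16  1.68 -0.11  0.94  1.04]
-178.49587467505575
1 [{"x": -5.1, "y": 12.3, "z": 3.4, "ax": -0.8, "ay": -1.5, "az": -0.3, "hand": 20}]
```

Request:
carry_out(
  plan=[
    {"x":-5,"y":13,"z":-2,"ax":-0.8,"ay":-1.5,"az":-0.3,"hand":20},
    {"x":0,"y":0,"z":0,"ax":0,"ay":0,"az":0,"hand":20},
  ],
)

```text
t: 33.6
eef_pos: [518.9, 333.0, 183.2]
orientation: [0.05, -3.141, 0.001]
ft_force: [-0.4, -0.1, -1.6]
finger_gap: 43.4
```

Run:
```python
from h import *
s,M=state();print(yaw_of(M))
im,d,st=save('wrist','w18.png');im2,_,_=save('side','s18.png')
cv2.imwrite('pics/s18z.png',np.hstack([cv2.resize(im[:,:,::-1],(400,300)),cv2.resize(im2[220:400,220:420,::-1],(400,300))]))
plan([(519.4,332.9,160,181.8)],hand=20,step=40)
```

```text
t 33.6 p [518.9 333.  183.2] gap 43.4 F [-0.4 -0.1 -1.6]
xax [-1.    -0.032  0.   ] yax [-0.032  1.    -0.001] zax [-0.    -0.001 -1.   ] q [-0.77  0.57  0.16  1.68 -0.11  0.91  1.03]
-178.1936093606885
1 [{"x": -0.3, "y": 1.1, "z": 23.4, "ax": -0.1, "ay": -0.1, "az": -0.1, "hand": 20}]
```

View pics/s18z.png

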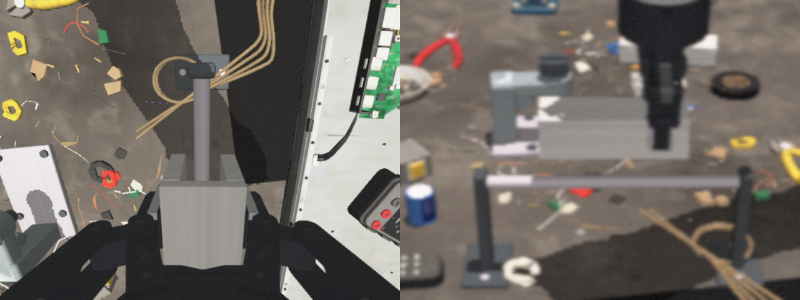

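The bar lies centred under the hollow (200,130 left view). I'll lower onto it.

Request:
carry_out(
  plan=[
    {"x":0,"y":0.5,"z":20,"ax":0,"ay":0,"az":0,"hand":20},
    {"x":0,"y":0,"z":15,"ax":0,"ay":0,"az":0,"hand":20},
    {"x":0,"y":0,"z":0,"ax":0,"ay":0,"az":0,"hand":20},
  ],
)

```text
t: 34.08
eef_pos: [519.7, 330.8, 148.1]
orientation: [0.045, -3.141, 0.003]
ft_force: [-0.3, -0.9, -2.3]
finger_gap: 43.4
```

Run:
```python
from h import *
s,M=state();print(yaw_of(M))
plan([(519.4,332.9,110,181.8)],hand=20,step=40)
```

```text
t 34.08 p [519.7 330.8 148.1] gap 43.4 F [-0.3 -0.9 -2.3]
xax [-1.    -0.028  0.   ] yax [-0.028  1.    -0.002] zax [-0.    -0.002 -1.   ] q [-0.77  0.61  0.15  1.7  -0.11  0.84  1.03]
-178.37247444922525
1 [{"x": 0.2, "y": 2.2, "z": 38.1, "ax": -0.1, "ay": -0.0, "az": -0.2, "hand": 20}]
```

Request:
carry_out(
  plan=[
    {"x":0,"y":3,"z":0,"ax":0,"ay":0,"az":-0.2,"hand":20},
    {"x":0,"y":0.5,"z":14,"ax":0,"ay":0,"az":0,"hand":20},
    {"x":0,"y":0.5,"z":14,"ax":0,"ay":0,"az":0,"hand":20},
  ],
)

```text
t: 34.45
eef_pos: [520.5, 335.5, 120.5]
orientation: [-0.05, 3.139, 0.0]
ft_force: [0.3, 0.7, -2.5]
finger_gap: 43.4
```

Run:
```python
from h import *
s,M=state();print(yaw_of(M))
plan([(519.4,332.9,104,181.8)],hand=20,step=40)
```

```text
t 34.45 p [520.5 335.5 120.5] gap 43.4 F [ 0.3  0.7 -2.5]
xax [-0.999 -0.032 -0.002] yax [-0.032  0.999  0.   ] zax [ 0.002  0.    -1.   ] q [-0.76  0.65  0.14  1.72 -0.12  0.78  1.04]
-178.17531766243147
1 [{"x": 1.2, "y": -2.6, "z": 16.5, "ax": 0.0, "ay": 0.1, "az": 0.0, "hand": 20}]
```

Request:
carry_out(
  plan=[
    {"x":1,"y":-2,"z":10,"ax":0,"ay":0,"az":0,"hand":20},
    {"x":0,"y":0,"z":5,"ax":0,"ay":0,"az":0,"hand":20},
    {"x":0,"y":0,"z":1.5,"ax":0,"ay":0,"az":0,"hand":20},
  ],
)

```text
t: 34.83
eef_pos: [519.0, 333.1, 101.8]
orientation: [-0.05, 3.14, -0.001]
ft_force: [-9.7, -3.9, 27.6]
finger_gap: 43.2
```

Run:
```python
from h import *
s,M=state();print(yaw_of(M))
```

```text
t 34.83 p [519.  333.1 101.8] gap 43.2 F [-9.7 -3.9 27.6]
xax [-0.999 -0.032 -0.001] yax [-0.032  0.999 -0.001] zax [ 0.001 -0.001 -1.   ] q [-0.76  0.67  0.14  1.73 -0.12  0.75  1.04]
-178.1719625970136
```

Contact at exactly the expected height (102). I'll ease off, open, and lift.

Request:
carry_out(
  plan=[
    {"x":0,"y":0,"z":-0.6,"ax":0,"ay":0,"az":0,"hand":20},
    {"x":0,"y":0,"z":0,"ax":0,"ay":0,"az":0,"hand":60},
    {"x":0,"y":0,"z":0,"ax":0,"ay":0,"az":0,"hand":100},
    {"x":0,"y":0,"z":0,"ax":0,"ay":0,"az":0,"hand":100},
    {"x":0,"y":0,"z":0,"ax":0,"ay":0,"az":0,"hand":100},
    {"x":0,"y":0,"z":-20,"ax":0,"ay":0,"az":0,"hand":100},
    {"x":0,"y":0,"z":-40,"ax":0,"ay":0,"az":0,"hand":100},
    {"x":0,"y":0,"z":-50,"ax":0,"ay":0,"az":0,"hand":100},
    {"x":0,"y":0,"z":-40,"ax":0,"ay":0,"az":0,"hand":100},
    {"x":0,"y":0,"z":0,"ax":0,"ay":0,"az":0,"hand":100},
  ],
)

```text
t: 36.08
eef_pos: [519.2, 333.2, 257.6]
orientation: [-0.05, 3.14, -0.001]
ft_force: [-0.2, 0.1, -0.1]
finger_gap: 85.4
```

Run:
```python
from slot import *
s,M=state()
im,d,st=save('wrist','w19.png');im2,_,_=save('side','s19.png');im3,d3,_=save('scene','c19.png')
p,uv=cloud('wrist',d,st=st)
m=(abs(p[:,0]-560)<90)&(abs(p[:,1]-334)<60)&(p[:,2]>134)&(p[:,2]<146);q=p[m&(abs(p[:,0]-560)<72)];print(len(q),np.median(q[:,2]),cv2.minAreaRect(q[:,:2].astype(np.float32)))
A=np.c_[q[:,:2]-q[:,:2].mean(0),np.ones(len(q))];print('tilt',np.linalg.lstsq(A,q[:,2],rcond=None)[0])
try: slot(d,st)
except Exception as e: print(e)
for x in ctrl.landmark_of('scene','driver_handle')[:1]: print(x['position'],ray_z('scene',[x['position']],93)[0])
cv2.imwrite('pics/s19z.png',np.hstack([cv2.resize(im[:,:,::-1],(400,300)),cv2.resize(im2[200:400,200:420,::-1],(400,300))]))
```

```text
t 36.08 p [519.2 333.2 257.6] gap 85.4 F [-0.2  0.1 -0.1]
xax [-0.999 -0.032 -0.002] yax [-0.032  0.999 -0.   ] zax [ 0.002 -0.    -1.   ] q [-0.79  0.49  0.18  1.6  -0.09  1.06  1.02]
9292 139.3396624549444 ((558.7416381835938, 335.1371154785156), (130.22195434570312, 44.11962127685547), 1.4728959798812866)
tilt [ 1.49141697e-03 -3.35737689e-02  1.39323511e+02]
1517 top 131.64398200876116
floor 569 [105.74448411 116.70699783 122.57989314]
dir 45.30288590517617
block 111 63.76827227070157 ((638.07080078125, 88.55534362792969), (43.18867492675781, 8.30992317199707), 11.567655563354492)
[438.6, 340.2] [ 445.80470319 -345.14904001   93.        ]
```

View pics/s19z.png

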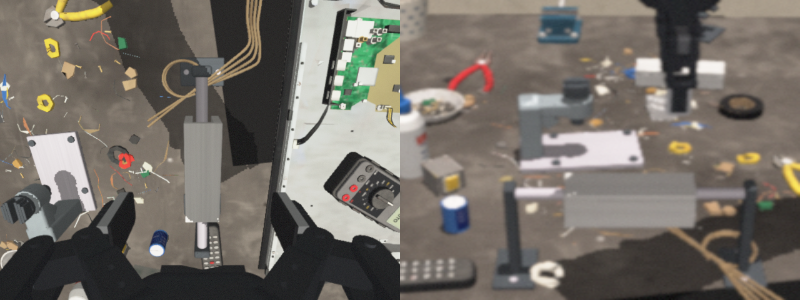

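View pics/c19.png

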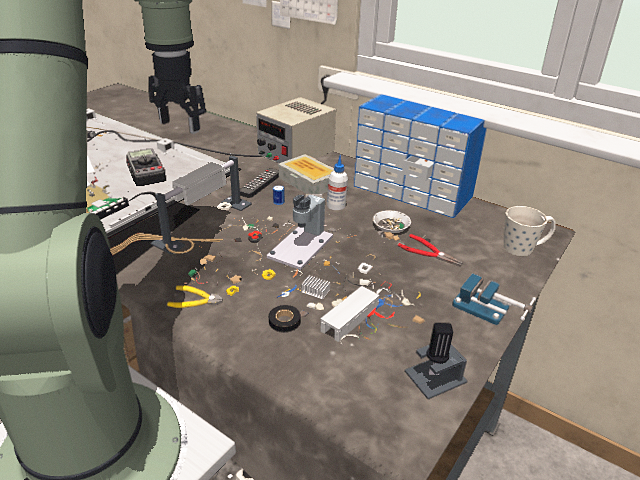

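All in place: block draped at (200,170) left view, driver upright at (440,340), and low block and bystanders unmoved. Handing in.

Run:
```python
from rig import ctrl
print(ctrl.hand_in())
```

```text
the job is handed in; nothing more can be done
None
```

I did every step in order and handed the job in at about 36 s of the 72 s allowed. The hand-in gave no verdict.

1. **Seating:** I stood the tall block on the stop's plate, 33 mm to the front of the screw axis and under 1 mm off centre, and let go.
2. **Screw:** With the driver I turned it 175°, taking it from about 0.2–0.4 rad to about 3.2 rad.
3. **Driver:** I put it back in its stand. It stands upright with its handle top at the same height as at the start.
4. **Drawing out:** The block dragged under the foot with 3–4 N on the wrist, out to about −63 mm. I could not measure the foot's own contact force.
5. **Draping:** I hung the block over the bar. The last check puts its centre within 1–2 mm of the middle, turned under 0.5° from the bar and tilted about 0.03 rad, with the gripper clear and unloaded.

**Final screw angle:** The measurements put it between 3.1 and 3.5 rad, inside the allowed 2.8–3.87.
- The slot turned 3.05 rad.
- The head sank 2.9 rad's worth.
- The camera put the slot floor at 3.2 rad.

**Weaker checks at the end:**
- **Slot direction:** The final reading was useless because that view was too oblique. The head top read 131.6 mm against 132.0 mm just after setting, so the screw appears not to have moved.
- **Bystanders:** I checked the low block, heat sink and transformer by eye only; they look unmoved.

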